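# Gauge the washed centrifuge adapter sleeves and sort them by bore

### The arm

A 7-joint arm with a two-finger parallel gripper is mounted at the origin on the work surface. World frame = base frame: x ahead of the robot, y to its left, z up, the work surface at z = 0. Lengths are in m, angles in rad, forces in N, time in s.
With the tool pointing down it reaches from about 0.4 to 0.85 m from the base axis. Payload 4.5 kg.
Tool frame: the origin (TCP) lies between the finger pads; the fingertips stand r.tip_reach ahead of it and the grasp point (between the pads) lies 3 mm ahead of it (r.tip_reach is the distance from the TCP to the fingertips, in m); z points along the fingers, y is the line along which they close (so a half turn about z gives the same grasp; the last joint's range is limited). The gripper opens to 88 mm and grips with 3 to 60 N. Pads are 18 mm wide; open, the fingers measure 123 mm over their backs; the gripper's body (75 mm by 187 mm) begins 45 mm behind the grasp point.
Start: joints at [-1.291, 0.689, -0.195, 1.565, 0.157, 0.902, -0.215], TCP at [0.152, 0.606, 0.231] pointing down, gripper open.
Joint ranges: [-3.01, 3.01], [-0.46, 2.08], [-1.47, 1.51], [0.13, 2.56], [-1, 4.14], [0.04, 2.09], [-2.66, 2.66]. Speed limits (rad/s): [2.57, 2.57, 3.14, 3.14, 3.14, 3.14, 3.14].

### API

Orientations are given as a unit quaternion [x, y, z, w].
In Python, from plant import r gives the robot as it stands.
- The arm moves only by the tool step_arm, never from a script. Its argument "motion" is a list of rows, each an object with "dp": the shift along the tool's x, y, z in mm, a list of three; "twist": the turn, a rotation vector about the tool's x, y, z in rad, a list of three; "hand": the opening, from -1 (shut) to 1 (fully open). In form: [{"dp": [dx, dy, dz], "twist": [rx, ry, rz], "hand": hand}, ...]. A call has 1 to 5 rows; each row is the pose to reach, as a shift and turn from the pose commanded when the call began, along the tool's axes at that moment; what a row does not reach only later rows make up. A row lasts 1/8 s, in which the tool goes at most 62.5 mm and 10.7 degrees, less where a joint would pass 70% of its speed; a pose out of reach is approached as far as the arm can. A call with a gripper value outside its range is refused whole. The fingers move at their own pace and stop on an object; "force" is the grip in N (left out, the last holds). Time passes only in rows, so rows that repeat a pose let the fingers close. It gives the time, the measured TCP pose, the force, the opening and the grip force at its end, in the units of the state.
- r.get_state(): the state, without advancing time (a new reading comes with each control period).
- r.snapshot(name): name is "side" or "top"; returns a dict with "pixels" (384x512x3 uint8, red, green, blue), "depth" (384x512 float32, m along the optical axis (not along the pixel's ray), 0 where there is no reading), "fx", "fy", "cx", "cy" (pixels), "D" ([k1, k2, p1, p2, k3] as OpenCV has them; the pictures are not rectified), "xyz" and "orientation" of the camera in the world. Camera axes: x right, y down, z forward; pixel columns grow to the right and rows downward; lengths in m; the calibration is good to about 2 mm. A picture is of the moment at which its call begins.
- r.finish_job(): hands the job in; it is judged then, once.
Trained networks look in the newest picture that a camera, given by its name, has taken for a name from the list of things; names that differ only in an ending like _2 or _b are one class to them, and where a whole thing is asked for, a point or a joint stands for the part that bears it (a point fixed in the world has none). Each returns a list of dicts, best first, with "score" (0 to 1); they miss things now and then, are a little off and sometimes report something else, mostly with a low value. They report only what shows in the picture. A call takes as long as a camera call. They do not tell look-alikes from the thing itself.
- r.search_frame(camera, thing): "at" ([x, y, z] in m, in the coordinates of the camera as it stood for that picture, good to about 4 mm: the middle of the surface that is visible of it).
The state is a dict: "clock": time; "q": joint angles; "qd": joint speeds; "joint_torque": joint torques, N m; "tool_pos": TCP position; "eef_rot": TCP orientation; "contact_force": force on the tool from outside, world axes, zero at the start; "moment": the same for the moment, N m; "opening": opening from 0.0 (shut) to 1.0 (fully open); "finger_force": force on a finger pad.
Only numpy, scipy, OpenCV 4.12 (cv2) and the standard library are available. Lean on these libraries where they do the work, as an engineer would, in place of code of your own. Each camera call takes 0.05 s, during which the arm holds its last target. There are 200 camera calls.

### The job

Lift the dust cover off the pin gauge and stand it upright on the desk, then check the washed adapter sleeves one at a time, working along the row from your left to your right so that none is missed: slide each down over the gauge pin, let go so that it settles under its own weight, and see how far it went. Put those that go all the way down to the base in the slotted basket and those that stop on the pin's shoulder in the steel tray; when all are sorted, put the cover back over the pin. Leave the other things on the desk where they are.

Things in the scene. Friction and masses are not known exactly. Their poses are not given: they have to be found in the camera images.
- gauge: pin gauge, fixed: dark steel base disc 80 mm across, 15 mm thick, with a bright steel pin upright on its centre. The pin is 15.6 mm thick up to 40 mm above the desk, narrows in a conical shoulder (40 to 45 mm) to a 10.5 mm nose, and ends in a conical tip (from 68 mm) 4 mm across at 76 mm above the desk. Origin: centre of the disc's underside, on the pin's axis; z up.
- gauge_seat (a point): point on the pin's axis at the top face of the base disc, 15 mm above the desk. A wide-bore sleeve slides down to rest here, the pin's tip showing 19 mm above it; a slim-bore one stops on the shoulder, its underside about 27 mm above this point, the tip hidden inside it.
- cover: loose grey plastic dust cover standing over the pin on the base disc: upright round cap 50 mm across (52 mm over thin ribs), 72 mm tall plus a 10 mm button on top, open below, 44 mm wide and 68 mm deep inside, 60 g. Can be gripped by its sides. Origin: centre of its open underside; z up towards the button.
- mat: thin grey drying mat, 140 x 330 x 3 mm, fixed, its long side across in front of the robot (own y axis towards the robot's left). The sleeves stand on it in a row along this axis, 62 mm apart, in places 1 (left end) to 5 (right end); some places are empty. Origin: centre of its underside.
- basket: teal plastic basket with slotted sides, 190 x 150 x 60 mm outside (rim 202 x 162), walls and floor 4 mm, open on top, fixed. Long side along its own x. Origin: centre of its underside. It stands at one side of the gauge, the tray at the other; which is left varies.
- tray: shallow stainless steel tray, 190 x 150 x 28 mm outside (rim 206 x 168), walls and floor 4 mm, open on top, fixed. Long side along its own x. Origin: centre of its underside.
- sleeve_1: tube adapter sleeve, first place in the row counted from the robot's left: white plastic tube standing upright, 36 mm outside, 42 mm tall, open through, about 45 g. Its bore is either 17.6 mm (wide: passes over the whole pin) or 13.2 mm (slim: passes over the nose only); outside they are alike. None if absent. Origin: centre of its underside; z up along the bore.
- sleeve_2: tube adapter sleeve, second place in the row counted from the robot's left: white plastic tube standing upright, 36 mm outside, 42 mm tall, open through, about 45 g. Its bore is either 17.6 mm (wide: passes over the whole pin) or 13.2 mm (slim: passes over the nose only); outside they are alike. None if absent. Origin: centre of its underside; z up along the bore.
- sleeve_3: tube adapter sleeve, third place in the row counted from the robot's left: white plastic tube standing upright, 36 mm outside, 42 mm tall, open through, about 45 g. Its bore is either 17.6 mm (wide: passes over the whole pin) or 13.2 mm (slim: passes over the nose only); outside they are alike. None if absent. Origin: centre of its underside; z up along the bore.
- sleeve_4: tube adapter sleeve, fourth place in the row counted from the robot's left: white plastic tube standing upright, 36 mm outside, 42 mm tall, open through, about 45 g. Its bore is either 17.6 mm (wide: passes over the whole pin) or 13.2 mm (slim: passes over the nose only); outside they are alike. None if absent. Origin: centre of its underside; z up along the bore.
- sleeve_5: tube adapter sleeve, fifth place in the row counted from the robot's left: white plastic tube standing upright, 36 mm outside, 42 mm tall, open through, about 45 g. Its bore is either 17.6 mm (wide: passes over the whole pin) or 13.2 mm (slim: passes over the nose only); outside they are alike. None if absent. Origin: centre of its underside; z up along the bore.
- label_roll: bystander, not to be disturbed: roll of paper labels lying flat, 72 mm across, 28 mm tall. Origin: centre of its underside.
- specimen_jar: bystander, not to be disturbed: small amber jar with white lid, 56 mm across, 62 mm tall. Origin: centre of its underside.
- sanitizer: bystander, not to be disturbed: white pump bottle, 58 mm across, 162 mm tall. Origin: centre of its underside.
- stamp: bystander, not to be disturbed: grey and black self-inking stamp, 36 x 56 mm, 58 mm tall. Origin: centre of its underside.
- marker: bystander, not to be disturbed: marker pen lying on the desk, 135 mm long along its x, 15 mm thick. Origin: centre of its underside.
- mouse: bystander, not to be disturbed: grey computer mouse, 85 x 62 mm, 34 mm tall. Origin: centre of its underside.
Mind the look-alikes: they are no part of the job. Leave any green or orange look-alike of the sleeve_5 alone. There is more than one size of the gauge; the one meant has the size given above.

How it is judged:
On the way, in this order (a step that is already met when the one before it is completed fails the run):
1. the dust cover is off the gauge and stands upright on the desk, released (horizontal distance between cover and gauge_seat above 0.06 m and height (world z) of cover below 0.02 m and angle between cover's own z axis and vertical below 0.1 rad and linear speed of cover below 0.03 m/s and contact force between cover and the fingers below 0.2 N), for 0.2 s.
2. the sleeve from the first place has been slid onto the gauge pin and, let go, rests upright as far down as it goes: on the base disc (underside within 3 mm of it) (horizontal distance between sleeve_1 and gauge_seat below 0.005 m and z of sleeve_1 in the frame of gauge_seat below 0.003 m and angle between sleeve_1's own z axis and vertical below 0.1 rad and linear speed of sleeve_1 below 0.03 m/s and contact force between sleeve_1 and the fingers below 0.2 N), for 0.2 s.
3. the sleeve from the second place has been slid onto the gauge pin and, let go, rests upright as far down as it goes: on the pin's shoulder (underside less than 33 mm above the base disc) (horizontal distance between sleeve_2 and gauge_seat below 0.005 m and z of sleeve_2 in the frame of gauge_seat below 0.033 m and angle between sleeve_2's own z axis and vertical below 0.1 rad and linear speed of sleeve_2 below 0.03 m/s and contact force between sleeve_2 and the fingers below 0.2 N), for 0.2 s.
4. the sleeve from the third place has been slid onto the gauge pin and, let go, rests upright as far down as it goes: on the pin's shoulder (underside less than 33 mm above the base disc) (horizontal distance between sleeve_3 and gauge_seat below 0.005 m and z of sleeve_3 in the frame of gauge_seat below 0.033 m and angle between sleeve_3's own z axis and vertical below 0.1 rad and linear speed of sleeve_3 below 0.03 m/s and contact force between sleeve_3 and the fingers below 0.2 N), for 0.2 s.
5. the sleeve from the fourth place has been slid onto the gauge pin and, let go, rests upright as far down as it goes: on the base disc (underside within 3 mm of it) (horizontal distance between sleeve_4 and gauge_seat below 0.005 m and z of sleeve_4 in the frame of gauge_seat below 0.003 m and angle between sleeve_4's own z axis and vertical below 0.1 rad and linear speed of sleeve_4 below 0.03 m/s and contact force between sleeve_4 and the fingers below 0.2 N), for 0.2 s.
6. the sleeve from the fifth place has been slid onto the gauge pin and, let go, rests upright as far down as it goes: on the base disc (underside within 3 mm of it) (horizontal distance between sleeve_5 and gauge_seat below 0.005 m and z of sleeve_5 in the frame of gauge_seat below 0.003 m and angle between sleeve_5's own z axis and vertical below 0.1 rad and linear speed of sleeve_5 below 0.03 m/s and contact force between sleeve_5 and the fingers below 0.2 N), for 0.2 s.
At the end, for the whole second after the job is handed in: wide-bore sleeves (1, 4, 5) are in the slotted basket and slim-bore ones (2, 3) in the steel tray, on its floor (origin under 26 mm above the container's underside), at rest; the cover stands upright over the pin, rim within 4 mm of the base disc, axis within 20 mm of the pin's (x of sleeve_1 in the frame of basket between -0.093 and 0.093 m and y of sleeve_1 in the frame of basket between -0.073 and 0.073 m and z of sleeve_1 in the frame of basket between 0 and 0.026 m and linear speed of each of sleeve_1, sleeve_2, sleeve_3, sleeve_4, sleeve_5, cover below 0.03 m/s and x of sleeve_2 in the frame of tray between -0.093 and 0.093 m and y of sleeve_2 in the frame of tray between -0.073 and 0.073 m and z of sleeve_2 in the frame of tray between 0 and 0.026 m and x of sleeve_3 in the frame of tray between -0.093 and 0.093 m and y of sleeve_3 in the frame of tray between -0.073 and 0.073 m and z of sleeve_3 in the frame of tray between 0 and 0.026 m and x of sleeve_4 in the frame of basket between -0.093 and 0.093 m and y of sleeve_4 in the frame of basket between -0.073 and 0.073 m and z of sleeve_4 in the frame of basket between 0 and 0.026 m and x of sleeve_5 in the frame of basket between -0.093 and 0.093 m and y of sleeve_5 in the frame of basket between -0.073 and 0.073 m and z of sleeve_5 in the frame of basket between 0 and 0.026 m and horizontal distance between cover and gauge_seat below 0.02 m and z of cover in the frame of gauge_seat below 0.004 m and angle between cover's own z axis and vertical below 0.05 rad); the robot touches nothing.
It fails at once if a bystander is shifted by more than 25 mm or tipped over (distance of any of label_roll, specimen_jar, sanitizer, stamp, marker, mouse from where it was at the start of the episode above 0.025 m or angle between any of label_roll, specimen_jar, sanitizer, stamp, marker, mouse's own z axis and vertical above 0.5 rad).
Of sleeve_1, sleeve_2, sleeve_3, sleeve_4, sleeve_5 only 3 to 4 are there at a start; the rules pass over those that are not, and their reading is None.
At some moment in a run one of sleeve_1, sleeve_2, sleeve_3, sleeve_4, sleeve_5 may be knocked a few centimetres aside while the robot is not near it.
It also fails if it takes over 210 s, if anything falls off the work surface, if the arm or the gripper's body presses on something with over 40 N, if the wrist force passes 120 N, or if a joint passes its speed limit or range.

## Working session

There is one attempt and no reset: what is moved stays moved. The work goes in short steps, Python scripts to look and compute and a tool call to move; the robot and the scene stay as the last step left them, time stands still between calls to the robot, and variables do not carry over. Pictures are saved under pics/ and viewed, at most 14 in all, crops included, and the job is handed in when it is done.

Besides the shell and the picture viewer there is one more tool, called after ">>>" in YAML: its name, and indented under it one key for each argument. step_arm: Moves the arm, as the interface text tells. Its arguments: {"type":"object","properties":{"motion":{"type":"array"},"force":{"type":"number"}},"required":["motion"]}

```bash
mkdir -p pics; ls; cat > h.py <<'E'
import numpy as np, cv2, json
from scipy.spatial.transform import Rotation as R
from plant import r
def T(s): return R.from_quat(s["orientation"]).as_matrix(), np.array(s["xyz"])
def toworld(s,p):
    A,t=T(s); return A@np.array(p)+t
def cloud(s):
    h,w=s["depth"].shape
    K=np.array([[s["fx"],0,s["cx"]],[0,s["fy"],s["cy"]],[0,0,1]]);D=np.array(s["D"])
    u,v=np.meshgrid(np.arange(w),np.arange(h))
    n=cv2.undistortPoints(np.stack([u,v],-1).reshape(-1,1,2).astype(np.float64),K,D).reshape(h,w,2)
    d=s["depth"]; A,t=T(s)
    P=np.stack([n[...,0]*d,n[...,1]*d,d],-1)@A.T+t
    P[d==0]=np.nan
    return P
def project(s,p):
    A,t=T(s); K=np.array([[s["fx"],0,s["cx"]],[0,s["fy"],s["cy"]],[0,0,1]])
    q=(np.atleast_2d(p)-t)@A
    return cv2.projectPoints(q,np.zeros(3),np.zeros(3),K,np.array(s["D"]))[0].reshape(-1,2)
def save(s,name,crop=None,k=1):
    im=cv2.cvtColor(s["pixels"],cv2.COLOR_RGB2BGR)
    if crop: a,b,c,d=crop; im=im[b:d,a:c]
    if k!=1: im=cv2.resize(im,None,fx=k,fy=k,interpolation=cv2.INTER_CUBIC)
    cv2.imwrite("pics/"+name,im)
def move(goal,yaw=None,st=None):
    "dp (mm) in tool axes to bring the TCP to goal"
    st=st or r.get_state(); A=R.from_quat(st["eef_rot"]).as_matrix()
    return A.T@(np.array(goal)-st["tool_pos"])*1000
E
python3 - <<'E'
from h import *
st=r.get_state(); print(st, r.tip_reach); print(R.from_quat(st["eef_rot"]).as_matrix().round(3))
S={c:r.snapshot(c) for c in("side","top")}
for c,s in S.items():
    save(s,c+"0.png",k=1.5); print(c,s["xyz"],T(s)[0].round(2).tolist(),s["fx"])
    P=cloud(s); np.save(c+"0.npy",P)
    for n in["gauge","cover","mat","basket","tray","sleeve_1","label_roll","specimen_jar","sanitizer","stamp","marker","mouse"]:
        for d in r.search_frame(c,n):
            w=toworld(s,d["at"]); print(c,n,round(d["score"],2),w.round(3),project(s,w)[0].round())
E
```

```text
pics
{'clock': 0.0, 'q': array([-1.29117377,  0.68998504, -0.19449293,  1.56633081,  0.15727051,
        0.90248848, -0.21510734]), 'qd': array([-1.38405039e-03, -1.64453678e-03, -3.59998642e-07, -2.35985680e-03,
        5.87838965e-04,  5.14612285e-04,  8.52939364e-05]), 'joint_torque': array([-1.07085320e-04, -5.27559614e+01, -1.26719903e+00, -1.53424537e+01,
       -5.26618597e-02,  6.35982797e-03,  1.73523035e-04]), 'tool_pos': array([0.15199298, 0.60557633, 0.22971236]), 'eef_rot': array([ 1.22581696e-01,  9.92458007e-01, -9.10979547e-04, -5.15846757e-05]), 'contact_force': array([ 0.34651265,  0.72368807, -1.07362367]), 'moment': array([0.05381882, 0.02307822, 0.04145622]), 'finger_force': 0.0, 'opening': 0.9989324733251931} 0.022
[[-0.97   0.243 -0.   ]
 [ 0.243  0.97  -0.002]
 [-0.    -0.002 -1.   ]]
side [0.51857598 0.74568308 0.88328754] [[-1.0, -0.08, 0.05], [-0.1, 0.74, -0.66], [0.02, -0.66, -0.75]] 480.72646826800985
side gauge 0.86 [0.477 0.024 0.011] [294. 210.]
side gauge 0.72 [ 0.355 -0.058  0.011] [345. 188.]
side gauge 0.41 [0.395 0.142 0.036] [331. 248.]
side cove
[... 1469 characters left out ...]
171.]
top basket 0.92 [0.441 0.336 0.005] [120. 243.]
top tray 0.66 [ 0.455 -0.311  0.001] [381. 237.]
top sleeve_1 0.74 [ 0.641 -0.1    0.036] [297. 160.]
top sleeve_1 0.74 [ 0.755 -0.016  0.038] [263. 115.]
top sleeve_1 0.62 [0.607 0.077 0.04 ] [224. 174.]
top sleeve_1 0.58 [0.614 0.137 0.039] [199. 171.]
top sleeve_1 0.57 [ 0.667 -0.213  0.039] [343. 150.]
top label_roll 0.9 [0.695 0.236 0.027] [161. 139.]
top stamp 0.7 [0.393 0.127 0.034] [202. 263.]
top stamp 0.54 [ 0.75  -0.13   0.011] [307. 120.]
top marker 0.76 [ 0.753 -0.134  0.007] [308. 119.]
top marker 0.4 [0.472 0.007 0.013] [253. 230.]
top mouse 0.73 [0.762 0.081 0.024] [223. 113.]
top mouse 0.72 [0.693 0.236 0.028] [160. 140.]
```

View pics/top0.png

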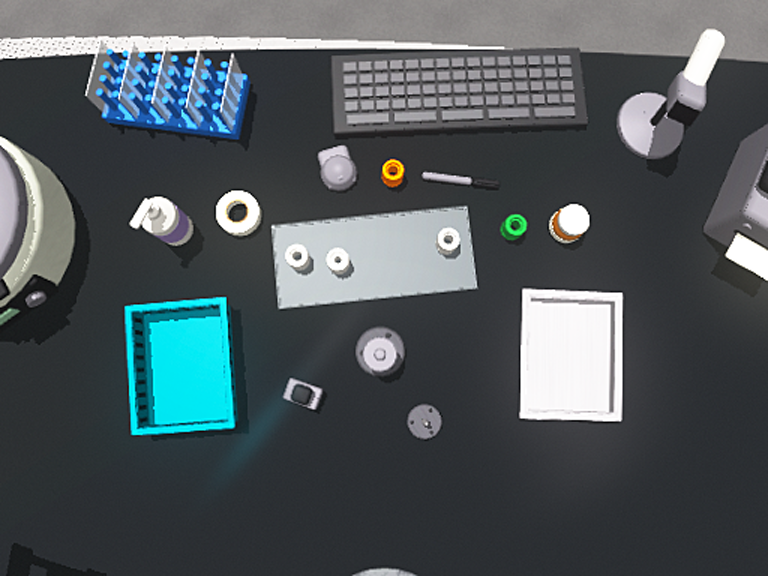

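View pics/side0.png

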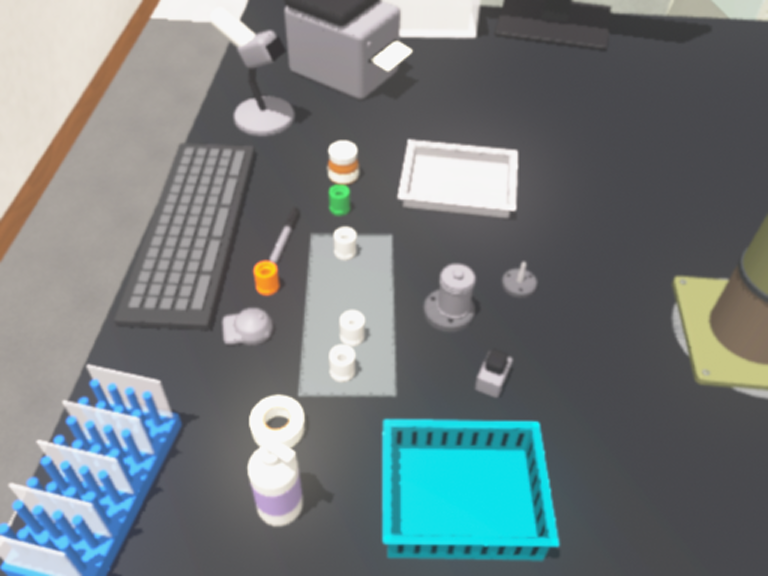

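Top view (768-wide picture): white sleeves at (298,257), (338,261), (449,240), which are mat places 1, 2 and 5. Green (514,227) and orange (392,172) stand off the mat and are look-alikes. There are two gauge discs. The large one under the cover at (380,352) fits the 80 mm size; the small bare one at (424,421) does not. The basket is on the left at (180,367) and the tray on the right at (571,355). I'll confirm in one crop and measure.

```bash
cat > meas.py <<'E'
from h import *
def ring(P,c,z0,z1,rad=.03):
    m=(np.hypot(P[...,0]-c[0],P[...,1]-c[1])<rad)&(P[...,2]>z0)&(P[...,2]<z1)
    return P[m]
def circ(q):
    "min enclosing circle of robust points, xy in m"
    (x,y),rr=cv2.minEnclosingCircle((q[:,:2]*1000).astype(np.float32)); return np.round([x,y,rr],1)
def report(P,name,c,z0,z1,rad=.03):
    q=ring(P,c,z0,z1,rad)
    if len(q)<5: print(name,len(q)); return
    print(name,len(q),"med",(np.median(q,0)*1000).round(1),"box mid",((q.min(0)+q.max(0))*500).round(1),"circ",circ(q),"z95",(np.percentile(q[:,2],95)*1000).round(1))
E
python3 - <<'E'
from meas import *
for c in("top","side"):
    P=np.load(c+"0.npy"); print(c)
    for n,p in dict(s1=(.614,.14),s2=(.607,.08),s5=(.642,-.097)).items(): report(P,n,p,.035,.056)
    report(P,"button",(.458,.012),.090,.11); report(P,"covtop",(.458,.012),.078,.092,.035); report(P,"disc",(.46,.013),.008,.022,.06)
    report(P,"small",(.353,-.06),.005,.02,.05); report(P,"smallpin",(.353,-.06),.025,.1,.05)
    report(P,"baskrim",(.441,.336),.05,.07,.15); report(P,"trayrim",(.455,-.311),.02,.04,.15)
s=r.snapshot("top"); save(s,"crop1.png",(170,90,360,300),2.8)
E
```

```text
top
s1 136 med [614.7 141.7  42.3] box mid [614.2 142.2  42. ] circ [614.7 141.7  17.9] z95 47.3
s2 151 med [607.9  75.   42.4] box mid [608.4  74.8  42. ] circ [608.3  75.6  17.7] z95 46.7
s5 135 med [ 641.2 -101.9   42.4] box mid [ 641.2 -101.7   42.9] circ [ 641.7 -102.4   18. ] z95 46.9
button 45 med [457.    7.9  94. ] box mid [457.1   6.8  94.1] circ [457.7   7.6  20.2] z95 97.0
covtop 356 med [457.2   7.9  86.3] box mid [458.5   7.8  84.9] circ [457.5   8.2  25.6] z95 89.7
disc 417 med [470.9   7.1  14.3] box mid [463.8   7.1  15.1] circ [463.8   7.3  39.4] z95 17.7
small 416 med [351.4 -64.   10.2] box mid [352.3 -59.8  10.5] circ [357.  -60.2  46.3] z95 13.7
smallpin 18 med [351.8 -63.6  41. ] box mid [351.7 -64.   39.6] circ [351.2 -64.3   5.1] z95 50.6
baskrim 1502 med [432.1 330.   60.7] box mid [439.  322.   59.2] circ [438.2 322.4 127.9] z95 64.5
trayrim 1557 med [ 452.8 -311.3   28.4] box mid [ 456.4 -303.2   27.7] circ [ 457.2 -302.5  132.6] z95 31.7
side
s1 169 med [618.2 141.9  42.5] box mid [617.8 143.1  41.3] circ [618.5 142.6  18.3] z95 46.1
s2 170 med [612.2  76
[... 161 characters left out ...]
. ] z95 45.3
button 38 med [459.6   9.2  94.4] box mid [460.4   9.2  93.9] circ [460.4   9.    8.2] z95 96.8
covtop 303 med [460.5  15.2  85.7] box mid [460.4   9.9  85. ] circ [459.3   9.1  27.1] z95 88.2
disc 383 med [477.1  27.4  13.9] box mid [466.6  10.9  15. ] circ [467.    8.9  40.6] z95 19.3
small 295 med [353.4 -58.9   9.3] box mid [352.5 -61.2  12.6] circ [352.9 -62.4  29.7] z95 13.4
smallpin 37 med [353.7 -61.3  40.2] box mid [352.  -62.   39.6] circ [352.3 -63.4   6.3] z95 51.5
baskrim 2438 med [435.3 323.1  61. ] box mid [440.7 321.3  58.2] circ [440.8 321.7 129.5] z95 63.7
trayrim 975 med [ 450.  -311.8   27. ] box mid [ 458.4 -302.2   26.5] circ [ 457.9 -303.4  132.6] z95 30.0
```

View pics/crop1.png

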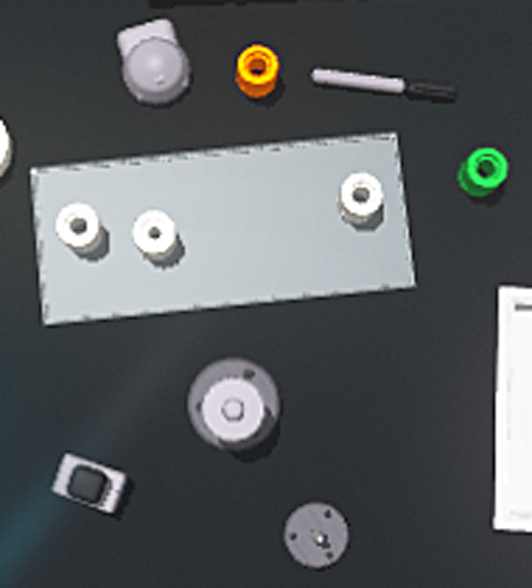

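Crop confirms it: white sleeves at places 1, 2 and 5, the large disc under the cover is our gauge, and the measured heights (45/97 mm) match. Moving towards the cover.

>>> step_arm:
  motion:
    - {"dp": [-240, -136, 0], "twist": [0, 0, 0.9], "hand": 1}
    - {"dp": [-240, -136, 0], "twist": [0, 0, 0.9], "hand": 1}
    - {"dp": [-240, -136, 0], "twist": [0, 0, 0.9], "hand": 1}
    - {"dp": [-240, -136, 0], "twist": [0, 0, 0.9], "hand": 1}
    - {"dp": [-240, -136, 0], "twist": [0, 0, 0.9], "hand": 1}
  force: 20

```text
clock: 1.98
tool_pos: [0.3552, 0.4122, 0.2308]
eef_rot: [0.547, 0.837, -0.0, 0.001]
contact_force: [-0.2, 0.1, 0.3]
opening: 1.002
finger_force: 0.0
```

```bash
cat >> h.py <<'E'
def go(goal,yaw0=True):
    st=r.get_state(); A=R.from_quat(st["eef_rot"])
    B=np.array([[0,1,0],[1,0,0],[0,0,-1]])  # tool x=+Y, y=+X, z=-Z
    print("pos",(st["tool_pos"]*1000).round(1),"q",st["q"].round(2),"t",round(st["clock"],2),"op",round(st["opening"],3))
    print("dp",move(goal,st=st).round(1),"twist",(A.inv()*R.from_matrix(B)).as_rotvec().round(4))
E
python3 -c "
from h import *
go([.4585,.0085,.2])"
```

```text
pos [355.2 412.2 230.8] q [-0.97  0.58  0.04  1.82 -0.03  0.74 -0.5 ] t 1.98 op 1.002
dp [-411.1  -67.8   31.6] twist [0.0014 0.0018 0.4137]
```

>>> step_arm:
  motion:
    - {"dp": [-411, -68, 0], "twist": [0, 0, 0.414], "hand": 1}
    - {"dp": [-411, -68, 0], "twist": [0, 0, 0.414], "hand": 1}
    - {"dp": [-411, -68, 0], "twist": [0, 0, 0.414], "hand": 1}
    - {"dp": [-411, -68, 0], "twist": [0, 0, 0.414], "hand": 1}
    - {"dp": [-411, -68, 0], "twist": [0, 0, 0.414], "hand": 1}

```text
clock: 2.6
tool_pos: [0.4331, 0.1124, 0.2308]
eef_rot: [0.703, 0.711, 0.001, 0.0]
contact_force: [0.7, 0.3, 0.5]
opening: 0.998
finger_force: 0.0
```

```bash
python3 -c "
from h import *
go([.4585,.0085,.16])"
```

```text
pos [433.1 112.4 230.8] q [-0.43  0.47  0.1   2.09 -0.08  0.59 -0.25] t 2.6 op 0.998
dp [-104.3   24.1   70.8] twist [ 0.0012 -0.0005  0.0117]
```

>>> step_arm:
  motion:
    - {"dp": [-104, 24, 50], "twist": [0, 0, 0.012], "hand": 1}
    - {"dp": [-104, 24, 50], "twist": [0, 0, 0.012], "hand": 1}
    - {"dp": [-104, 24, 50], "twist": [0, 0, 0.012], "hand": 1}
    - {"dp": [-104, 24, 50], "twist": [0, 0, 0.012], "hand": 1}
    - {"dp": [-104, 24, 50], "twist": [0, 0, 0.012], "hand": 1}

```text
clock: 3.22
tool_pos: [0.4578, 0.0122, 0.181]
eef_rot: [0.706, 0.708, 0.001, -0.0]
contact_force: [-0.3, 0.5, 0.3]
opening: 1.0
finger_force: 0.0
```

```bash
python3 -c "
from h import *
go([.4585,.0085,.066])"
```

```text
pos [457.8  12.2 181. ] q [-0.17  0.56  0.07  2.12 -0.08  0.46 -0.04] t 3.23 op 1.0
dp [ -3.8   0.6 115. ] twist [ 0.001  -0.0011  0.0024]
```

>>> step_arm:
  motion:
    - {"dp": [0, 1, 55], "twist": [0, 0, 0], "hand": 1}
    - {"dp": [0, 1, 90], "twist": [0, 0, 0], "hand": 1}
    - {"dp": [0, 1, 115], "twist": [0, 0, 0], "hand": 1}
    - {"dp": [0, 1, 115], "twist": [0, 0, 0], "hand": 1}
    - {"dp": [0, 1, 115], "twist": [0, 0, 0], "hand": 1}

```text
clock: 3.85
tool_pos: [0.4591, 0.0112, 0.0665]
eef_rot: [0.707, 0.707, 0.001, 0.0]
contact_force: [-0.7, 0.3, 0.6]
opening: 0.998
finger_force: 0.0
```

>>> step_arm:
  motion:
    - {"dp": [0, 0, 0], "twist": [0, 0, 0], "hand": 0.3}
    - {"dp": [0, 0, 0], "twist": [0, 0, 0], "hand": 0}
    - {"dp": [0, 0, 0], "twist": [0, 0, 0], "hand": 0}
    - {"dp": [0, 0, 0], "twist": [0, 0, 0], "hand": 0}
    - {"dp": [0, 0, 0], "twist": [0, 0, 0], "hand": 0}
  force: 15

```text
clock: 4.47
tool_pos: [0.4588, 0.0103, 0.0656]
eef_rot: [0.707, 0.707, 0.0, 0.0]
contact_force: [0.6, 0.5, 1.3]
opening: 0.562
finger_force: 15.0
```

>>> step_arm:
  motion:
    - {"dp": [0, 0, -30], "twist": [0, 0, 0], "hand": 0}
    - {"dp": [0, 0, -65], "twist": [0, 0, 0], "hand": 0}
    - {"dp": [0, 0, -95], "twist": [0, 0, 0], "hand": 0}
    - {"dp": [0, 0, -95], "twist": [0, 0, 0], "hand": 0}
    - {"dp": [0, 0, -95], "twist": [0, 0, 0], "hand": 0}

```text
clock: 5.1
tool_pos: [0.458, 0.0103, 0.1599]
eef_rot: [0.707, 0.707, -0.0, -0.0]
contact_force: [0.0, 0.2, -0.3]
opening: 0.556
finger_force: 15.0
```

>>> step_arm:
  motion:
    - {"dp": [-40, 10, 0], "twist": [0, 0, 0], "hand": 0}
    - {"dp": [-80, 20, 0], "twist": [0, 0, 0], "hand": 0}
    - {"dp": [-120, 30, 0], "twist": [0, 0, 0], "hand": 0}
    - {"dp": [-130, 30, 0], "twist": [0, 0, 0], "hand": 0}
    - {"dp": [-130, 30, 0], "twist": [0, 0, 0], "hand": 0}

```text
clock: 5.72
tool_pos: [0.4874, -0.1196, 0.1594]
eef_rot: [0.708, 0.706, -0.001, -0.001]
contact_force: [-0.5, 0.1, 0.1]
opening: 0.558
finger_force: 15.0
```

```bash
python3 -c "
from h import *
go([.488,-.12,.051])
s=r.snapshot('side');save(s,'s1.png',(150,80,450,280),2.5)
from meas import *
P=cloud(s);st=r.get_state();report(P,'cov',st['tool_pos'][:2],.1,.25,.035)
s=r.snapshot('top');P=cloud(s)
report(P,'pin',(.458,.01),.03,.1,.02);report(P,'disc',(.46,.013),.008,.022,.06)"
```

```text
pos [ 487.4 -119.6  159.4] q [ 0.13  0.64  0.02  2.01 -0.03  0.49  0.18] t 5.72 op 0.558
dp [ -0.5   0.9 108.4] twist [-0.0025 -0.0009 -0.002 ]
cov 996 med [ 487.7 -105.6  176.8] box mid [ 487.6 -117.7  179.2] circ [ 487.6 -117.5   34.6] z95 246.4
pin 34 med [462.5   7.7  65.5] box mid [463.8   7.4  58.2] circ [462.9   7.4   7.5] z95 76.5
disc 776 med [463.5   7.2  14.5] box mid [463.8   7.1  14.2] circ [464.    7.3  39.4] z95 17.8
```

View pics/s1.png

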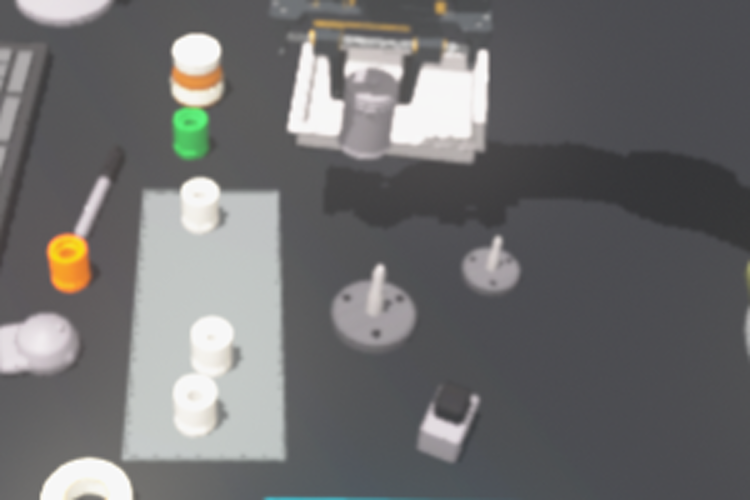

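The side crop shows the cover held at (370,105) and the gauge pin bare at (378,290); the sleeves are unchanged. Lowering the cover onto free desk.

>>> step_arm:
  motion:
    - {"dp": [0, 0, 40], "twist": [0, 0, 0], "hand": 0}
    - {"dp": [0, 0, 80], "twist": [0, 0, 0], "hand": 0}
    - {"dp": [0, 0, 100], "twist": [0, 0, 0], "hand": 0}
    - {"dp": [0, 0, 107], "twist": [0, 0, 0], "hand": 0}
    - {"dp": [0, 0, 107], "twist": [0, 0, 0], "hand": 0}

```text
clock: 6.45
tool_pos: [0.4885, -0.1187, 0.0535]
eef_rot: [0.707, 0.707, 0.0, -0.0]
contact_force: [1.1, 0.0, -0.9]
opening: 0.561
finger_force: 15.0
```

>>> step_arm:
  motion:
    - {"dp": [0, 0, 1], "twist": [0, 0, 0], "hand": 0}
    - {"dp": [0, 0, 1], "twist": [0, 0, 0], "hand": 0.4}
    - {"dp": [0, 0, 1], "twist": [0, 0, 0], "hand": 0.8}
    - {"dp": [0, 0, 1], "twist": [0, 0, 0], "hand": 0.9}
    - {"dp": [0, 0, 1], "twist": [0, 0, 0], "hand": 0.9}

```text
clock: 7.08
tool_pos: [0.4885, -0.1198, 0.0526]
eef_rot: [0.707, 0.707, 0.0, 0.0]
contact_force: [-0.5, 0.3, 0.3]
opening: 0.949
finger_force: 0.0
```

>>> step_arm:
  motion:
    - {"dp": [0, 0, -50], "twist": [0, 0, 0], "hand": 0.9}
    - {"dp": [0, 0, -110], "twist": [0, 0, 0], "hand": 0.9}
    - {"dp": [50, 20, -150], "twist": [0, 0, 0], "hand": 0.9}
    - {"dp": [100, 50, -150], "twist": [0, 0, 0], "hand": 0.5}
    - {"dp": [150, 80, -150], "twist": [0, 0, 0], "hand": 0.5}

```text
clock: 7.7
tool_pos: [0.5697, 0.0319, 0.2036]
eef_rot: [0.708, 0.707, 0.001, 0.001]
contact_force: [0.7, -1.0, -1.0]
opening: 0.76
finger_force: 0.0
```

```bash
python3 -c "
from meas import *
go([.6165,.142,.15])
for c in('side','top'):
  s=r.snapshot(c);P=cloud(s); print(c)
  report(P,'but',(.488,-.12),.075,.09,.02);report(P,'cov',(.488,-.12),.064,.078,.035)
  report(P,'s1',(.616,.142),.035,.056)"
```

```text
pos [569.7  31.9 203.6] q [-0.18  0.65  0.07  1.77 -0.07  0.72 -0.07] t 7.7 op 0.76
dp [110.1  46.6  53.8] twist [ 0.002  -0.0004 -0.0012]
side
but 31 med [ 490.4 -119.3   79.4] box mid [ 490.2 -119.9   79.5] circ [ 490.1 -120.     8.1] z95 82.1
cov 245 med [ 490.7 -115.5   70.8] box mid [ 490.4 -120.    71. ] circ [ 489.1 -119.9   28.7] z95 74.0
s1 169 med [617.7 143.1  42.5] box mid [617.4 142.4  41.6] circ [617.6 143.1  18.8] z95 46.1
top
but 49 med [ 488.9 -120.6   80.3] box mid [ 483.4 -118.8   80.3] circ [ 484.4 -118.7   16.3] z95 83.5
cov 340 med [ 487.2 -121.3   71.5] box mid [ 488.6 -122.3   71. ] circ [ 489.2 -122.    26.3] z95 74.7
s1 48 med [613.4 152.3  43.4] box mid [613.2 152.9  42. ] circ [613.2 149.   15. ] z95 46.8
```

>>> step_arm:
  motion:
    - {"dp": [55, 23, 25], "twist": [0, 0, 0], "hand": 0.5}
    - {"dp": [110, 46, 53], "twist": [0, 0, 0], "hand": 0.5}
    - {"dp": [110, 46, 53], "twist": [0, 0, 0], "hand": 0.5}
    - {"dp": [110, 46, 53], "twist": [0, 0, 0], "hand": 0.5}
    - {"dp": [110, 46, 53], "twist": [0, 0, 0], "hand": 0.5}

```text
clock: 8.43
tool_pos: [0.6148, 0.1374, 0.1502]
eef_rot: [0.709, 0.706, -0.0, 0.001]
contact_force: [0.7, 0.3, 0.6]
opening: 0.745
finger_force: 0.0
```

```bash
python3 -c "
from h import *
go([.6155,.142,.031])"
```

```text
pos [614.8 137.4 150.2] q [-0.34  0.79  0.09  1.63 -0.09  0.72 -0.21] t 8.43 op 0.745
dp [  4.8   0.7 119.2] twist [ 0.0005  0.0015 -0.004 ]
```

>>> step_arm:
  motion:
    - {"dp": [4, 1, 50], "twist": [0, 0, 0], "hand": 0.5}
    - {"dp": [4, 1, 90], "twist": [0, 0, 0], "hand": 0.5}
    - {"dp": [4, 1, 119], "twist": [0, 0, 0], "hand": 0.5}
    - {"dp": [4, 1, 119], "twist": [0, 0, 0], "hand": 0.5}
    - {"dp": [4, 1, 119], "twist": [0, 0, 0], "hand": 0.5}

```text
clock: 9.05
tool_pos: [0.6169, 0.1432, 0.0322]
eef_rot: [0.708, 0.706, 0.001, 0.001]
contact_force: [-0.1, -0.3, 1.5]
opening: 0.75
finger_force: 0.0
```

>>> step_arm:
  motion:
    - {"dp": [0, 0, 0], "twist": [0, 0, 0], "hand": 0.1}
    - {"dp": [0, 0, 0], "twist": [0, 0, 0], "hand": -0.3}
    - {"dp": [0, 0, 0], "twist": [0, 0, 0], "hand": -0.4}
    - {"dp": [0, 0, 0], "twist": [0, 0, 0], "hand": -0.4}
    - {"dp": [0, 0, 0], "twist": [0, 0, 0], "hand": -0.4}
  force: 10

```text
clock: 9.68
tool_pos: [0.6161, 0.1443, 0.0309]
eef_rot: [0.707, 0.707, 0.0, 0.0]
contact_force: [-0.7, -0.3, 3.5]
opening: 0.386
finger_force: 10.0
```

>>> step_arm:
  motion:
    - {"dp": [0, 0, -50], "twist": [0, 0, 0], "hand": -0.4}
    - {"dp": [0, 0, -90], "twist": [0, 0, 0], "hand": -0.4}
    - {"dp": [0, 0, -90], "twist": [0, 0, 0], "hand": -0.4}
    - {"dp": [0, 0, -90], "twist": [0, 0, 0], "hand": -0.4}
    - {"dp": [0, 0, -90], "twist": [0, 0, 0], "hand": -0.4}

```text
clock: 10.3
tool_pos: [0.6144, 0.1439, 0.1188]
eef_rot: [0.707, 0.707, -0.001, -0.001]
contact_force: [0.2, 0.6, -1.3]
opening: 0.391
finger_force: 10.0
```

```bash
python3 -c "
from meas import *
go([.4645,.0085,.12])
for c in('side','top'):
  s=r.snapshot(c);P=cloud(s); print(c);st=r.get_state()['tool_pos']
  report(P,'s1',st[:2],st[2]-.045,st[2]+.005,.0185)
save(s,'t2.png',(150,100,350,250),3.5)"
```

```text
pos [614.4 143.9 118.8] q [-0.35  0.84  0.08  1.64 -0.1   0.67 -0.22] t 10.3 op 0.391
dp [-135.6 -149.8   -0.6] twist [-0.0033  0.0007 -0.0008]
side
s1 211 med [612.8 155.  109.9] box mid [613.7 144.6 107. ] circ [613.7 144.7  17.4] z95 122.6
top
s1 0
```

>>> step_arm:
  motion:
    - {"dp": [-35, -39, -8], "twist": [0, 0, 0], "hand": -0.4}
    - {"dp": [-75, -84, -8], "twist": [0, 0, 0], "hand": -0.4}
    - {"dp": [-110, -123, -8], "twist": [0, 0, 0], "hand": -0.4}
    - {"dp": [-134, -150, -8], "twist": [0, 0, 0], "hand": -0.4}
    - {"dp": [-134, -150, -8], "twist": [0, 0, 0], "hand": -0.4}

```text
clock: 11.02
tool_pos: [0.4626, 0.0079, 0.1282]
eef_rot: [0.709, 0.705, -0.002, -0.001]
contact_force: [1.8, -0.2, -0.7]
opening: 0.396
finger_force: 10.0
```

>>> step_arm:
  motion:
    - {"dp": [0, 0, 0], "twist": [0, 0, 0], "hand": -0.4}
    - {"dp": [0, 0, 0], "twist": [0, 0, 0], "hand": -0.4}
    - {"dp": [0, 0, 0], "twist": [0, 0, 0], "hand": -0.4}

```text
clock: 11.4
tool_pos: [0.4663, 0.0111, 0.1283]
eef_rot: [0.707, 0.707, 0.0, 0.0]
contact_force: [-1.2, -0.1, -1.3]
opening: 0.39
finger_force: 10.0
```

```bash
python3 -c "
from meas import *
go([.4643,.0102,.12])
s=r.snapshot('side');P=cloud(s);st=r.get_state()['tool_pos']
report(P,'s1',st[:2],st[2]-.045,st[2]+.005,.0185)
report(P,'pin',(.464,.009),.025,.078,.015)
save(s,'s2.png',(230,140,360,240),6)"
```

```text
pos [466.3  11.1 128.3] q [-0.14  0.67  0.03  2.14 -0.06  0.33 -0.06] t 11.4 op 0.39
dp [-0.9 -2.   8.3] twist [ 0.0006 -0.0004  0.0003]
s1 194 med [466.6  22.7 118.8] box mid [465.7  12.7 116.7] circ [465.7  11.   18. ] z95 132.0
pin 87 med [466.5  11.6  47.2] box mid [465.7  10.5  50.3] circ [466.1   9.5   7.4] z95 73.4
```

View pics/s2.png

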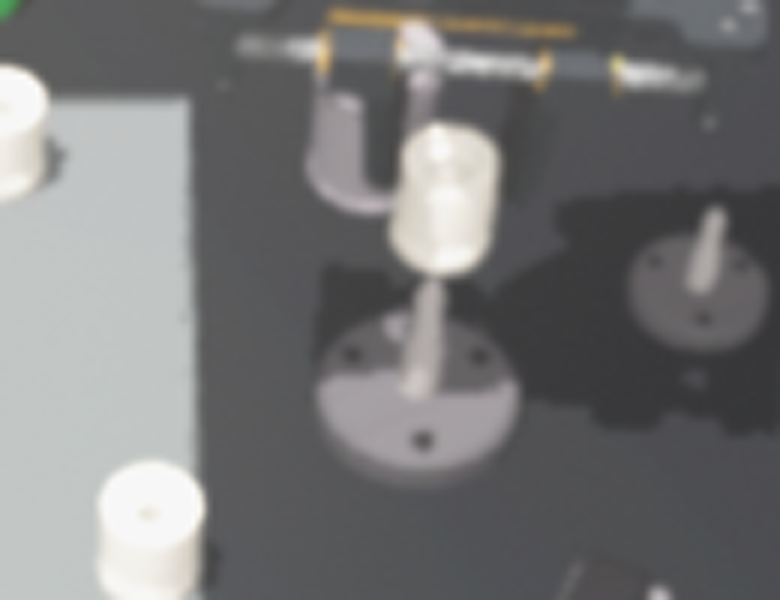

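The side crop shows sleeve 1 at (445,200), held upright just above the pin tip (428,290) and about in line with it. Making a small correction and lowering onto the nose.

>>> step_arm:
  motion:
    - {"dp": [-1, -1, 10], "twist": [0, 0, 0], "hand": -0.4}
    - {"dp": [-1, -1, 20], "twist": [0, 0, 0], "hand": -0.4}
    - {"dp": [-1, -1, 30], "twist": [0, 0, 0], "hand": -0.4}
    - {"dp": [-1, -1, 40], "twist": [0, 0, 0], "hand": -0.4}
    - {"dp": [-1, -1, 46], "twist": [0, 0, 0], "hand": -0.4}

```text
clock: 12.08
tool_pos: [0.4643, 0.0093, 0.0817]
eef_rot: [0.707, 0.707, -0.0, -0.0]
contact_force: [-0.6, -0.0, -0.5]
opening: 0.391
finger_force: 10.0
```

>>> step_arm:
  motion:
    - {"dp": [0, 0, 0], "twist": [0, 0, 0], "hand": -0.4}
    - {"dp": [0, 0, 0], "twist": [0, 0, 0], "hand": -0.4}

```text
clock: 12.32
tool_pos: [0.4647, 0.0093, 0.0826]
eef_rot: [0.707, 0.707, 0.0, 0.0]
contact_force: [0.4, -0.1, -0.6]
opening: 0.388
finger_force: 10.0
```

>>> step_arm:
  motion:
    - {"dp": [0, 0, 4], "twist": [0, 0, 0], "hand": -0.4}
    - {"dp": [0, 0, 8], "twist": [0, 0, 0], "hand": -0.4}
    - {"dp": [0, 0, 10], "twist": [0, 0, 0], "hand": -0.4}
    - {"dp": [0, 0, 10], "twist": [0, 0, 0], "hand": -0.4}
    - {"dp": [0, 0, 10], "twist": [0, 0, 0], "hand": -0.4}

```text
clock: 12.95
tool_pos: [0.4646, 0.0093, 0.0725]
eef_rot: [0.707, 0.707, 0.0, -0.0]
contact_force: [-0.0, 0.2, -0.5]
opening: 0.387
finger_force: 10.0
```

>>> step_arm:
  motion:
    - {"dp": [0, 0, 0], "twist": [0, 0, 0], "hand": 0.0}
    - {"dp": [0, 0, 0], "twist": [0, 0, 0], "hand": 0.4}
    - {"dp": [0, 0, 0], "twist": [0, 0, 0], "hand": 0.4}
    - {"dp": [0, 0, 0], "twist": [0, 0, 0], "hand": 0.4}
    - {"dp": [0, 0, 0], "twist": [0, 0, 0], "hand": 0.4}

```text
clock: 13.58
tool_pos: [0.4646, 0.0093, 0.0725]
eef_rot: [0.707, 0.707, 0.0, -0.0]
contact_force: [-0.5, -0.4, -0.8]
opening: 0.702
finger_force: 0.0
```

```bash
python3 -c "
from meas import *
go([.4643,.0102,.043])
s=r.snapshot('side');P=cloud(s)
report(P,'s1',(.466,.010),.04,.1,.019)
s2=r.snapshot('top');report(cloud(s2),'s1t',(.466,.010),.04,.1,.019)
save(s,'s3.png',(230,140,360,240),6)"
```

```text
pos [464.6   9.3  72.5] q [-0.13  0.79  0.02  2.17 -0.06  0.19 -0.06] t 13.57 op 0.702
dp [ 0.9 -0.3 29.5] twist [ 0.0001 -0.0001 -0.001 ]
s1 199 med [466.6  12.6  53.6] box mid [466.7  10.7  57.8] circ [466.5   9.8  18.7] z95 69.7
s1t 0
```

View pics/s3.png

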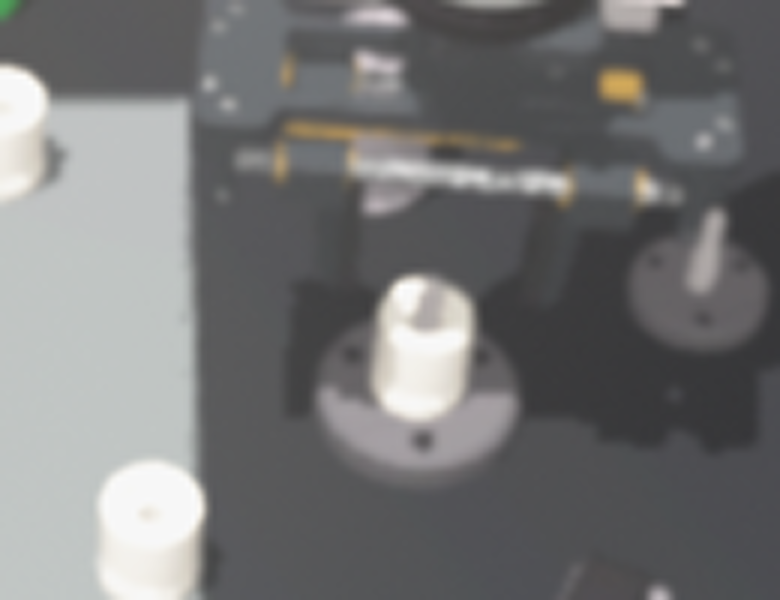

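Sleeve 1 at (420,350) sits on the base disc with the pin tip showing above it, so it is wide and goes in the basket. Regrasping.

>>> step_arm:
  motion:
    - {"dp": [0, 0, 15], "twist": [0, 0, 0], "hand": 0.4}
    - {"dp": [0, 0, 28], "twist": [0, 0, 0], "hand": 0.4}
    - {"dp": [0, 0, 28], "twist": [0, 0, 0], "hand": 0.4}
    - {"dp": [0, 0, 28], "twist": [0, 0, 0], "hand": 0}
    - {"dp": [0, 0, 28], "twist": [0, 0, 0], "hand": -0.4}

```text
clock: 14.3
tool_pos: [0.4647, 0.0093, 0.0447]
eef_rot: [0.707, 0.707, 0.0, 0.0]
contact_force: [-0.2, 0.2, -0.7]
opening: 0.495
finger_force: 0.0
```

>>> step_arm:
  motion:
    - {"dp": [0, 0, 0], "twist": [0, 0, 0], "hand": -0.4}
    - {"dp": [0, 0, 0], "twist": [0, 0, 0], "hand": -0.4}
    - {"dp": [0, 0, -30], "twist": [0, 0, 0], "hand": -0.4}
    - {"dp": [0, 0, -70], "twist": [0, 0, 0], "hand": -0.4}
    - {"dp": [0, 0, -105], "twist": [0, 0, 0], "hand": -0.4}

```text
clock: 14.92
tool_pos: [0.464, 0.0092, 0.1507]
eef_rot: [0.707, 0.707, -0.0, -0.0]
contact_force: [0.3, -0.2, -1.2]
opening: 0.392
finger_force: 10.0
```

>>> step_arm:
  motion:
    - {"dp": [40, 0, 0], "twist": [0, 0, 0], "hand": -0.4}
    - {"dp": [100, -10, 0], "twist": [0, 0, 0], "hand": -0.4}
    - {"dp": [160, -20, 0], "twist": [0, 0, 0], "hand": -0.4}
    - {"dp": [220, -30, 0], "twist": [0, 0, 0], "hand": -0.4}
    - {"dp": [280, -35, 0], "twist": [0, 0, 0], "hand": -0.4}

```text
clock: 15.55
tool_pos: [0.4285, 0.2908, 0.1495]
eef_rot: [0.707, 0.707, -0.001, -0.0]
contact_force: [1.1, -0.0, -0.8]
opening: 0.388
finger_force: 10.0
```

>>> step_arm:
  motion:
    - {"dp": [60, 0, 0], "twist": [0, 0, 0], "hand": -0.4}
    - {"dp": [65, 0, 0], "twist": [0, 0, 0], "hand": -0.4}
    - {"dp": [65, 0, 0], "twist": [0, 0, 0], "hand": -0.4}
    - {"dp": [65, 0, 0], "twist": [0, 0, 0], "hand": -0.4}

```text
clock: 16.05
tool_pos: [0.4302, 0.3519, 0.1495]
eef_rot: [0.708, 0.706, -0.001, 0.0]
contact_force: [0.1, 0.2, -1.0]
opening: 0.387
finger_force: 10.0
```

```bash
python3 -c "
from h import *
go([.432,.355,.038])
for n in range(1): s=r.snapshot('top')
for d in r.search_frame('top','sleeve_1'): print(round(d['score'],2),toworld(s,d['at']).round(3))"
```

```text
pos [430.2 351.9 149.5] q [-0.87  0.72  0.17  1.86 -0.2   0.58 -0.58] t 16.05 op 0.387
dp [  3.3   1.9 111.5] twist [-0.0006  0.0018 -0.0039]
0.73 [ 0.642 -0.099  0.037]
0.73 [ 0.453 -0.309  0.007]
0.69 [0.554 0.101 0.042]
0.58 [ 0.666 -0.214  0.038]
0.58 [ 0.756 -0.015  0.038]
0.57 [0.427 0.338 0.152]
```

Sleeve 2 has been knocked to about (0.554, 0.101). Finishing sleeve 1 first.

>>> step_arm:
  motion:
    - {"dp": [3, 2, 45], "twist": [0, 0, 0], "hand": -0.4}
    - {"dp": [3, 2, 85], "twist": [0, 0, 0], "hand": -0.4}
    - {"dp": [3, 2, 113], "twist": [0, 0, 0], "hand": -0.4}
    - {"dp": [3, 2, 113], "twist": [0, 0, 0], "hand": -0.4}
    - {"dp": [3, 2, 113], "twist": [0, 0, 0], "hand": -0.2}

```text
clock: 16.77
tool_pos: [0.4325, 0.357, 0.0375]
eef_rot: [0.708, 0.706, 0.0, 0.0]
contact_force: [0.3, 0.1, -0.1]
opening: 0.401
finger_force: 0.0
```

>>> step_arm:
  motion:
    - {"dp": [0, 0, 0], "twist": [0, 0, 0], "hand": 0.3}
    - {"dp": [0, 0, 0], "twist": [0, 0, 0], "hand": 0.4}
    - {"dp": [0, 0, 0], "twist": [0, 0, 0], "hand": 0.4}
    - {"dp": [0, 0, -50], "twist": [0, 0, 0], "hand": 0.4}
    - {"dp": [0, 0, -110], "twist": [0, 0, 0], "hand": 0.4}

```text
clock: 17.4
tool_pos: [0.4311, 0.3568, 0.1469]
eef_rot: [0.707, 0.707, -0.001, -0.0]
contact_force: [0.5, 0.2, 0.1]
opening: 0.702
finger_force: 0.0
```

>>> step_arm:
  motion:
    - {"dp": [-50, 20, -10], "twist": [0, 0, 0], "hand": 0.5}
    - {"dp": [-100, 40, -10], "twist": [0, 0, 0], "hand": 0.5}
    - {"dp": [-150, 60, -10], "twist": [0, 0, 0], "hand": 0.5}
    - {"dp": [-150, 60, -10], "twist": [0, 0, 0], "hand": 0.5}

```text
clock: 17.9
tool_pos: [0.4937, 0.2013, 0.157]
eef_rot: [0.711, 0.703, -0.001, 0.002]
contact_force: [0.4, 0.1, -0.4]
opening: 0.752
finger_force: 0.0
```

```bash
python3 -c "
from meas import *
go([.554,.101,.15])
for c in('side','top'):
  s=r.snapshot(c);P=cloud(s);print(c)
  report(P,'s2',(.556,.101),.028,.06,.035)
  report(P,'s1',(.432,.35),.02,.056,.03);report(P,'s5',(.643,-.102),.035,.056)
  report(P,'pin',(.464,.009),.025,.08,.02);report(P,'disc',(.465,.009),.008,.022,.06)
save(s,'t3.png',(100,90,340,290),3)"
```

```text
pos [493.7 201.3 157. ] q [-0.56  0.68  0.13  1.93 -0.15  0.54 -0.33] t 17.9 op 0.752
dp [-99.7  61.3   7.4] twist [ 0.0015  0.0031 -0.0103]
side
s2 214 med [562.8 104.9  40. ] box mid [562.8 102.9  38. ] circ [564.3 101.7  19.3] z95 46.0
s1 378 med [431.4 358.4  41.7] box mid [431.1 354.9  34.6] circ [429.9 354.8  19. ] z95 47.3
s5 130 med [ 645.5 -100.8   41.7] box mid [ 644.7 -101.9   41.3] circ [ 646.2 -101.8   19.9] z95 46.0
pin 0
disc 159 med [466.6  26.1  13.7] box mid [467.7  32.4  12.9] circ [467.7  20.1  35.2] z95 16.4
top
s2 164 med [559.9 100.6  41.9] box mid [559.4 100.6  39.5] circ [559.5 100.6  17.8] z95 46.4
s1 0
s5 136 med [ 641.7 -102.5   42.6] box mid [ 641.1 -101.9   42.4] circ [ 641.7 -102.4   18. ] z95 46.9
pin 34 med [462.5   7.7  65.1] box mid [463.7   7.4  56.4] circ [462.9   7.4   7.5] z95 76.1
disc 773 med [463.5   7.2  14.4] box mid [463.8   7.1  14.7] circ [463.9   7.3  39.4] z95 17.7
```

View pics/t3.png

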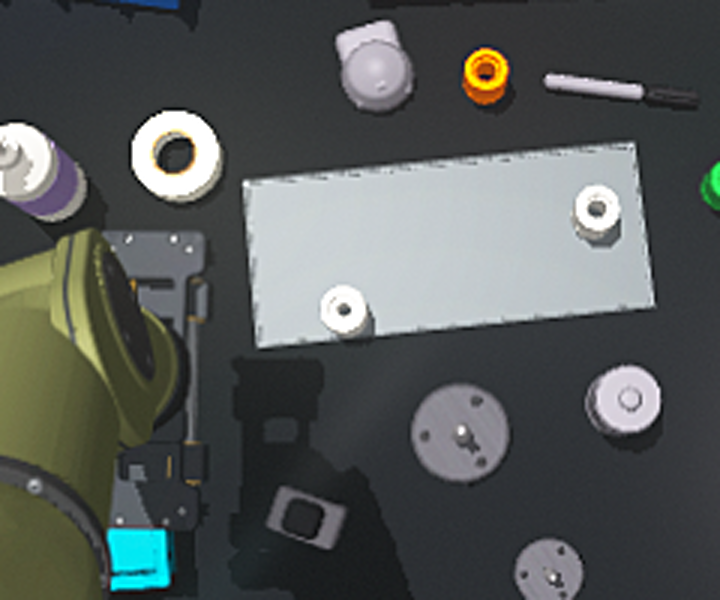

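Sleeve 2 now stands upright at (344,308), just inside the mat's near edge, at world (0.5605, 0.1015). Sleeve 1 is in the basket and the cover stands at (625,400).

>>> step_arm:
  motion:
    - {"dp": [-50, 34, 0], "twist": [0, 0, -0.01], "hand": 0.5}
    - {"dp": [-99, 66, 6], "twist": [0, 0, -0.01], "hand": 0.5}
    - {"dp": [-99, 66, 6], "twist": [0, 0, -0.01], "hand": 0.5}
    - {"dp": [-99, 66, 6], "twist": [0, 0, -0.01], "hand": 0.5}
    - {"dp": [-99, 66, 6], "twist": [0, 0, -0.01], "hand": 0.5}

```text
clock: 18.62
tool_pos: [0.5566, 0.1112, 0.1505]
eef_rot: [0.702, 0.712, 0.0, -0.001]
contact_force: [-0.7, -0.0, 0.2]
opening: 0.751
finger_force: 0.0
```

```bash
python3 -c "
from h import *
go([.5605,.1015,.031])"
```

```text
pos [556.6 111.2 150.5] q [-0.33  0.73  0.09  1.83 -0.12  0.6  -0.15] t 18.62 op 0.751
dp [-10.    3.9 119.4] twist [-0.0009 -0.0016  0.0134]
```

>>> step_arm:
  motion:
    - {"dp": [-7, 2, 0], "twist": [0, 0, 0.01], "hand": 0.5}
    - {"dp": [-7, 2, 30], "twist": [0, 0, 0.01], "hand": 0.5}
    - {"dp": [-7, 2, 60], "twist": [0, 0, 0.01], "hand": 0.5}
    - {"dp": [-7, 2, 60], "twist": [0, 0, 0.01], "hand": 0.5}
    - {"dp": [-7, 2, 60], "twist": [0, 0, 0.01], "hand": 0.5}

```text
clock: 19.25
tool_pos: [0.5603, 0.1014, 0.0914]
eef_rot: [0.707, 0.707, 0.0, 0.0]
contact_force: [-1.2, -0.5, -0.3]
opening: 0.751
finger_force: 0.0
```

>>> step_arm:
  motion:
    - {"dp": [0, 0, 30], "twist": [0, 0, 0], "hand": 0.5}
    - {"dp": [0, 0, 60], "twist": [0, 0, 0], "hand": 0.5}
    - {"dp": [0, 0, 60], "twist": [0, 0, 0], "hand": 0.5}
    - {"dp": [0, 0, 60], "twist": [0, 0, 0], "hand": 0.2}
    - {"dp": [0, 0, 60], "twist": [0, 0, 0], "hand": -0.2}

```text
clock: 19.88
tool_pos: [0.5609, 0.1014, 0.0321]
eef_rot: [0.707, 0.707, 0.001, 0.001]
contact_force: [-0.3, -1.1, 1.2]
opening: 0.551
finger_force: 0.0
```

>>> step_arm:
  motion:
    - {"dp": [0, 0, 0], "twist": [0, 0, 0], "hand": -0.4}
    - {"dp": [0, 0, 0], "twist": [0, 0, 0], "hand": -0.4}
    - {"dp": [0, 0, 0], "twist": [0, 0, 0], "hand": -0.4}
    - {"dp": [0, 0, 0], "twist": [0, 0, 0], "hand": -0.4}

```text
clock: 20.38
tool_pos: [0.5605, 0.1014, 0.0313]
eef_rot: [0.707, 0.707, 0.001, 0.0]
contact_force: [-0.0, -0.9, 5.8]
opening: 0.401
finger_force: 10.0
```

>>> step_arm:
  motion:
    - {"dp": [0, 0, -50], "twist": [0, 0, 0], "hand": -0.4}
    - {"dp": [0, 0, -95], "twist": [0, 0, 0], "hand": -0.4}
    - {"dp": [0, 0, -95], "twist": [0, 0, 0], "hand": -0.4}
    - {"dp": [0, 0, -95], "twist": [0, 0, 0], "hand": -0.4}

```text
clock: 20.88
tool_pos: [0.559, 0.1012, 0.125]
eef_rot: [0.707, 0.707, -0.0, -0.0]
contact_force: [0.4, -0.3, -1.3]
opening: 0.407
finger_force: 10.0
```

>>> step_arm:
  motion:
    - {"dp": [-45, -46, 0], "twist": [0, 0, 0], "hand": -0.4}
    - {"dp": [-93, -96, 0], "twist": [0, 0, 0], "hand": -0.4}
    - {"dp": [-93, -96, 0], "twist": [0, 0, 0], "hand": -0.4}
    - {"dp": [-93, -96, 0], "twist": [0, 0, 0], "hand": -0.4}
    - {"dp": [-93, -96, 0], "twist": [0, 0, 0], "hand": -0.4}

```text
clock: 21.5
tool_pos: [0.4651, 0.0098, 0.125]
eef_rot: [0.707, 0.707, 0.001, 0.0]
contact_force: [-0.3, -0.5, -0.2]
opening: 0.406
finger_force: 10.0
```

>>> step_arm:
  motion:
    - {"dp": [0, 0, 5], "twist": [0, 0, 0], "hand": -0.4}
    - {"dp": [0, 0, 5], "twist": [0, 0, 0], "hand": -0.4}

```text
clock: 21.75
tool_pos: [0.4639, 0.009, 0.12]
eef_rot: [0.707, 0.707, -0.0, -0.0]
contact_force: [-0.2, -0.7, -1.6]
opening: 0.405
finger_force: 10.0
```

```bash
python3 -c "
from meas import *
go([.4645,.0085,.1])
s=r.snapshot('side');P=cloud(s);st=r.get_state()['tool_pos']
report(P,'s2',st[:2],st[2]-.045,st[2]+.005,.0185)
report(P,'pin',(.464,.009),.025,.078,.015)"
```

```text
pos [463.9   9.  120. ] q [-0.15  0.69  0.05  2.15 -0.1   0.31 -0.02] t 21.75 op 0.405
dp [-0.5  0.6 20. ] twist [-0.0004 -0.0003  0.0002]
s2 176 med [464.3  22.2 112.2] box mid [463.6  11.9 107.4] circ [463.6  12.4  17.6] z95 124.5
pin 82 med [466.5  11.4  44.3] box mid [466.2  11.3  49.5] circ [466.2   9.9   7.6] z95 70.5
```

>>> step_arm:
  motion:
    - {"dp": [-1, 1, 0], "twist": [0, 0, 0], "hand": -0.4}
    - {"dp": [-1, 1, 10], "twist": [0, 0, 0], "hand": -0.4}
    - {"dp": [-1, 1, 18], "twist": [0, 0, 0], "hand": -0.4}
    - {"dp": [-1, 1, 25], "twist": [0, 0, 0], "hand": -0.4}
    - {"dp": [-1, 1, 30], "twist": [0, 0, 0], "hand": -0.4}

```text
clock: 22.42
tool_pos: [0.465, 0.0073, 0.0899]
eef_rot: [0.707, 0.707, 0.0, 0.0]
contact_force: [0.9, 0.5, -0.3]
opening: 0.407
finger_force: 10.0
```

>>> step_arm:
  motion:
    - {"dp": [0, 0, 5], "twist": [0, 0, 0], "hand": -0.4}
    - {"dp": [0, 0, 10], "twist": [0, 0, 0], "hand": -0.4}
    - {"dp": [0, 0, 15], "twist": [0, 0, 0], "hand": -0.4}
    - {"dp": [0, 0, 15], "twist": [0, 0, 0], "hand": -0.4}

```text
clock: 22.92
tool_pos: [0.465, 0.0074, 0.0752]
eef_rot: [0.707, 0.707, 0.0, 0.0]
contact_force: [2.2, 1.1, -1.4]
opening: 0.408
finger_force: 10.0
```

Little force. Letting go to settle.

>>> step_arm:
  motion:
    - {"dp": [0, 0, 0], "twist": [0, 0, 0], "hand": 0.0}
    - {"dp": [0, 0, 0], "twist": [0, 0, 0], "hand": 0.4}
    - {"dp": [0, 0, 0], "twist": [0, 0, 0], "hand": 0.4}
    - {"dp": [0, 0, 0], "twist": [0, 0, 0], "hand": 0.4}
    - {"dp": [0, 0, 0], "twist": [0, 0, 0], "hand": 0.4}

```text
clock: 23.55
tool_pos: [0.4645, 0.0073, 0.0755]
eef_rot: [0.707, 0.707, -0.0, -0.0]
contact_force: [-0.4, 1.1, 0.2]
opening: 0.697
finger_force: 0.0
```

```bash
python3 -c "
from meas import *
go([.4643,.0102,.07])
s=r.snapshot('side');P=cloud(s)
report(P,'s2',(.466,.010),.03,.1,.019)
save(s,'s4.png',(230,140,360,240),6)"
```

```text
pos [464.5   7.3  75.5] q [-0.13  0.78  0.03  2.17 -0.1   0.19 -0.01] t 23.55 op 0.697
dp [ 2.9 -0.2  5.5] twist [-0.0001 -0.0001 -0.001 ]
s2 317 med [465.7  17.8  74.2] box mid [465.5   9.   63. ] circ [465.6   9.5  18.4] z95 83.8
```

View pics/s4.png

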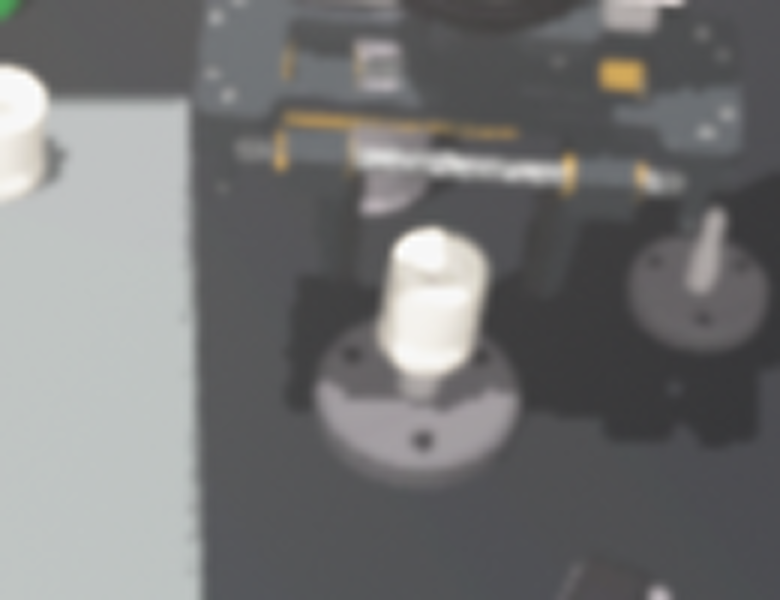

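Sleeve 2 at (435,300) stays on the shoulder: its top is at 84 mm, the tip is hidden, and the pin shows beneath. It is slim and goes in the tray.

>>> step_arm:
  motion:
    - {"dp": [0, 0, 4], "twist": [0, 0, 0], "hand": 0.1}
    - {"dp": [0, 0, 4], "twist": [0, 0, 0], "hand": -0.3}
    - {"dp": [0, 0, 4], "twist": [0, 0, 0], "hand": -0.4}
    - {"dp": [0, 0, 4], "twist": [0, 0, 0], "hand": -0.4}
    - {"dp": [0, 0, 4], "twist": [0, 0, 0], "hand": -0.4}

```text
clock: 24.22
tool_pos: [0.4646, 0.0073, 0.0715]
eef_rot: [0.707, 0.707, 0.0, -0.0]
contact_force: [0.0, -0.0, -0.6]
opening: 0.402
finger_force: 10.0
```

>>> step_arm:
  motion:
    - {"dp": [0, 0, -30], "twist": [0, 0, 0], "hand": -0.4}
    - {"dp": [0, 0, -70], "twist": [0, 0, 0], "hand": -0.4}
    - {"dp": [0, 0, -85], "twist": [0, 0, 0], "hand": -0.4}
    - {"dp": [0, 0, -85], "twist": [0, 0, 0], "hand": -0.4}
    - {"dp": [-30, 0, -85], "twist": [0, 0, 0], "hand": -0.4}

```text
clock: 24.85
tool_pos: [0.4646, -0.0206, 0.1559]
eef_rot: [0.706, 0.709, 0.0, -0.001]
contact_force: [0.3, -0.1, -1.2]
opening: 0.404
finger_force: 10.0
```

>>> step_arm:
  motion:
    - {"dp": [-55, 0, 0], "twist": [0, 0, 0], "hand": -0.4}
    - {"dp": [-110, 0, 0], "twist": [0, 0, 0], "hand": -0.4}
    - {"dp": [-165, 0, 0], "twist": [0, 0, 0], "hand": -0.4}
    - {"dp": [-225, 0, 0], "twist": [0, 0, 0], "hand": -0.4}
    - {"dp": [-275, 0, 0], "twist": [0, 0, 0], "hand": -0.4}

```text
clock: 25.48
tool_pos: [0.4633, -0.2999, 0.1551]
eef_rot: [0.708, 0.706, -0.0, -0.001]
contact_force: [0.1, 0.3, -1.1]
opening: 0.4
finger_force: 10.0
```

>>> step_arm:
  motion:
    - {"dp": [0, 0, 0], "twist": [0, 0, 0], "hand": -0.4}
    - {"dp": [0, 0, 40], "twist": [0, 0, 0], "hand": -0.4}
    - {"dp": [0, 0, 80], "twist": [0, 0, 0], "hand": -0.4}
    - {"dp": [0, 0, 100], "twist": [0, 0, 0], "hand": -0.4}
    - {"dp": [0, 0, 100], "twist": [0, 0, 0], "hand": -0.4}

```text
clock: 26.1
tool_pos: [0.463, -0.2953, 0.0544]
eef_rot: [0.707, 0.707, -0.0, -0.003]
contact_force: [0.2, -0.4, 0.2]
opening: 0.408
finger_force: 10.0
```

>>> step_arm:
  motion:
    - {"dp": [0, 0, 10], "twist": [0, 0, 0], "hand": -0.4}
    - {"dp": [0, 0, 19], "twist": [0, 0, 0], "hand": -0.4}
    - {"dp": [0, 0, 19], "twist": [0, 0, 0], "hand": -0.4}
    - {"dp": [0, 0, 19], "twist": [0, 0, 0], "hand": 0.1}
    - {"dp": [0, 0, 19], "twist": [0, 0, 0], "hand": 0.5}

```text
clock: 26.72
tool_pos: [0.4646, -0.2979, 0.0379]
eef_rot: [0.707, 0.707, 0.0, 0.0]
contact_force: [0.9, 0.3, 0.1]
opening: 0.603
finger_force: 0.0
```

>>> step_arm:
  motion:
    - {"dp": [0, 0, 0], "twist": [0, 0, 0], "hand": 0.5}
    - {"dp": [0, 0, -50], "twist": [0, 0, 0], "hand": 0.5}
    - {"dp": [0, 0, -110], "twist": [0, 0, 0], "hand": 0.5}
    - {"dp": [50, 40, -110], "twist": [0, 0, 0], "hand": 0.5}
    - {"dp": [100, 80, -110], "twist": [0, 0, 0], "hand": 0.5}

```text
clock: 27.35
tool_pos: [0.5437, -0.2002, 0.1489]
eef_rot: [0.708, 0.706, 0.001, 0.001]
contact_force: [0.1, -0.7, -0.7]
opening: 0.749
finger_force: 0.0
```

>>> step_arm:
  motion:
    - {"dp": [40, 40, 0], "twist": [0, 0, 0], "hand": 0.5}
    - {"dp": [90, 80, 0], "twist": [0, 0, 0], "hand": 0.5}
    - {"dp": [90, 95, 0], "twist": [0, 0, 0], "hand": 0.5}
    - {"dp": [90, 95, 0], "twist": [0, 0, 0], "hand": 0.5}
    - {"dp": [90, 95, 0], "twist": [0, 0, 0], "hand": 0.5}

```text
clock: 27.98
tool_pos: [0.6362, -0.1118, 0.1474]
eef_rot: [0.708, 0.706, -0.001, -0.0]
contact_force: [-0.6, -0.0, 0.0]
opening: 0.75
finger_force: 0.0
```

```bash
python3 -c "
from meas import *
go([.6425,-.102,.031])
for c in('side','top'):
  s=r.snapshot(c);P=cloud(s);print(c)
  report(P,'s2',(.463,-.296),.02,.056,.03);report(P,'s5',(.643,-.102),.035,.056)
  report(P,'cov',(.488,-.12),.06,.09,.035)
  for d in r.search_frame(c,'sleeve_5'): print(round(d['score'],2),toworld(s,d['at']).round(3))"
```

```text
pos [ 636.2 -111.8  147.4] q [ 0.08  0.81  0.03  1.58 -0.04  0.75  0.13] t 27.98 op 0.75
dp [  9.9   6.5 116.3] twist [-0.0017  0.0009 -0.003 ]
side
s2 172 med [ 465.9 -287.9   38. ] box mid [ 465.4 -296.2   33.9] circ [ 464.6 -296.3   20.7] z95 45.7
s5 130 med [ 645.  -101.7   41.3] box mid [ 644.9 -100.8   41.4] circ [ 646.1 -101.7   19.9] z95 45.9
cov 291 med [ 490.3 -115.4   70.4] box mid [ 490.3 -120.2   72. ] circ [ 490.7 -120.8   27.3] z95 79.3
0.75 [0.43  0.361 0.038]
0.72 [0.757 0.    0.033]
0.65 [ 0.67  -0.203  0.026]
0.64 [ 0.465 -0.289  0.033]
0.53 [ 0.645 -0.089  0.029]
top
s2 10 med [ 477.1 -301.7   45.5] box mid [ 477.1 -304.4   43.8] circ [ 476.9 -304.9    6.5] z95 46.4
s5 74 med [645.3 -94.2  42.9] box mid [641.8 -95.8  41.7] circ [ 641.7 -100.8   16.6] z95 46.3
cov 36 med [ 501.  -107.8   71.2] box mid [ 502.4 -106.    69.1] circ [ 502.5 -106.    11.1] z95 73.7
0.73 [ 0.758 -0.015  0.04 ]
0.71 [0.431 0.347 0.042]
0.4 [ 0.645 -0.095  0.039]
```

>>> step_arm:
  motion:
    - {"dp": [7, 3, 0], "twist": [0, 0, 0], "hand": 0.5}
    - {"dp": [7, 3, 30], "twist": [0, 0, 0], "hand": 0.5}
    - {"dp": [7, 3, 60], "twist": [0, 0, 0], "hand": 0.5}
    - {"dp": [7, 3, 60], "twist": [0, 0, 0], "hand": 0.5}
    - {"dp": [7, 3, 60], "twist": [0, 0, 0], "hand": 0.5}

```text
clock: 28.8
tool_pos: [0.6414, -0.1031, 0.0885]
eef_rot: [0.707, 0.707, 0.001, 0.001]
contact_force: [-0.3, 0.7, 0.8]
opening: 0.748
finger_force: 0.0
```

>>> step_arm:
  motion:
    - {"dp": [1, 1, 30], "twist": [0, 0, 0], "hand": 0.5}
    - {"dp": [1, 1, 57], "twist": [0, 0, 0], "hand": 0.5}
    - {"dp": [1, 1, 57], "twist": [0, 0, 0], "hand": 0.5}
    - {"dp": [1, 1, 57], "twist": [0, 0, 0], "hand": 0.2}
    - {"dp": [1, 1, 57], "twist": [0, 0, 0], "hand": -0.2}

```text
clock: 29.42
tool_pos: [0.6429, -0.1025, 0.0322]
eef_rot: [0.707, 0.707, 0.001, 0.001]
contact_force: [1.2, 0.0, -0.6]
opening: 0.543
finger_force: 0.0
```

>>> step_arm:
  motion:
    - {"dp": [0, 0, 0], "twist": [0, 0, 0], "hand": -0.4}
    - {"dp": [0, 0, 0], "twist": [0, 0, 0], "hand": -0.4}
    - {"dp": [0, 0, 0], "twist": [0, 0, 0], "hand": -0.4}
    - {"dp": [0, 0, 0], "twist": [0, 0, 0], "hand": -0.4}

```text
clock: 29.92
tool_pos: [0.6424, -0.1024, 0.0314]
eef_rot: [0.707, 0.707, 0.001, 0.001]
contact_force: [-1.1, -0.0, 6.2]
opening: 0.401
finger_force: 10.0
```

>>> step_arm:
  motion:
    - {"dp": [0, 0, -50], "twist": [0, 0, 0], "hand": -0.4}
    - {"dp": [0, 0, -110], "twist": [0, 0, 0], "hand": -0.4}
    - {"dp": [0, 0, -120], "twist": [0, 0, 0], "hand": -0.4}
    - {"dp": [0, 0, -120], "twist": [0, 0, 0], "hand": -0.4}

```text
clock: 30.42
tool_pos: [0.6414, -0.1021, 0.1506]
eef_rot: [0.707, 0.707, 0.0, -0.0]
contact_force: [0.2, -0.6, -1.3]
opening: 0.398
finger_force: 10.0
```

>>> step_arm:
  motion:
    - {"dp": [30, -40, 0], "twist": [0, 0, 0], "hand": -0.4}
    - {"dp": [60, -88, 0], "twist": [0, 0, 0], "hand": -0.4}
    - {"dp": [90, -135, 10], "twist": [0, 0, 0], "hand": -0.4}
    - {"dp": [110, -177, 25], "twist": [0, 0, 0], "hand": -0.4}
    - {"dp": [110, -177, 25], "twist": [0, 0, 0], "hand": -0.4}

```text
clock: 31.05
tool_pos: [0.4579, 0.0094, 0.1232]
eef_rot: [0.706, 0.708, -0.004, -0.004]
contact_force: [-0.1, 0.0, -1.2]
opening: 0.399
finger_force: 10.0
```

>>> step_arm:
  motion:
    - {"dp": [0, 0, 5], "twist": [0, 0, 0], "hand": -0.4}
    - {"dp": [0, 0, 5], "twist": [0, 0, 0], "hand": -0.4}
    - {"dp": [0, 0, 5], "twist": [0, 0, 0], "hand": -0.4}

```text
clock: 31.42
tool_pos: [0.4655, 0.0074, 0.1203]
eef_rot: [0.708, 0.706, 0.0, 0.0]
contact_force: [1.0, -0.1, 0.8]
opening: 0.397
finger_force: 10.0
```

```bash
python3 -c "
from meas import *
go([.4645,.0085,.1])
s=r.snapshot('side');P=cloud(s);st=r.get_state()['tool_pos']
report(P,'s5',st[:2],st[2]-.045,st[2]+.005,.0185)
report(P,'pin',(.464,.009),.025,.078,.015)"
```

```text
pos [465.5   7.4 120.3] q [-0.14  0.69  0.04  2.14 -0.07  0.31 -0.04] t 31.43 op 0.397
dp [ 1.1 -1.  20.3] twist [ 0.0006  0.0001 -0.0021]
s5 165 med [466.5  20.7 112.4] box mid [465.2  10.9 108. ] circ [465.2   9.5  17.7] z95 124.2
pin 80 med [466.4  11.5  46.1] box mid [465.7  10.7  49.1] circ [466.2   9.    8. ] z95 70.1
```

>>> step_arm:
  motion:
    - {"dp": [0, 0, 8], "twist": [0, 0, 0], "hand": -0.4}
    - {"dp": [0, 0, 16], "twist": [0, 0, 0], "hand": -0.4}
    - {"dp": [0, 0, 24], "twist": [0, 0, 0], "hand": -0.4}
    - {"dp": [0, 0, 32], "twist": [0, 0, 0], "hand": -0.4}
    - {"dp": [0, 0, 36], "twist": [0, 0, 0], "hand": -0.4}

```text
clock: 32.1
tool_pos: [0.4644, 0.0079, 0.0838]
eef_rot: [0.707, 0.707, -0.0, -0.0]
contact_force: [-0.6, 0.2, -0.8]
opening: 0.403
finger_force: 10.0
```

>>> step_arm:
  motion:
    - {"dp": [0, 0, 4], "twist": [0, 0, 0], "hand": -0.4}
    - {"dp": [0, 0, 8], "twist": [0, 0, 0], "hand": -0.4}
    - {"dp": [0, 0, 11], "twist": [0, 0, 0], "hand": -0.4}
    - {"dp": [0, 0, 11], "twist": [0, 0, 0], "hand": -0.4}

```text
clock: 32.6
tool_pos: [0.4646, 0.0079, 0.0734]
eef_rot: [0.707, 0.707, -0.0, -0.0]
contact_force: [0.4, -0.1, -0.5]
opening: 0.4
finger_force: 10.0
```

>>> step_arm:
  motion:
    - {"dp": [0, 0, 0], "twist": [0, 0, 0], "hand": 0.0}
    - {"dp": [0, 0, 0], "twist": [0, 0, 0], "hand": 0.4}
    - {"dp": [0, 0, 0], "twist": [0, 0, 0], "hand": 0.4}
    - {"dp": [0, 0, 0], "twist": [0, 0, 0], "hand": 0.4}
    - {"dp": [0, 0, 0], "twist": [0, 0, 0], "hand": 0.4}

```text
clock: 33.22
tool_pos: [0.4648, 0.0079, 0.0735]
eef_rot: [0.707, 0.707, 0.0, 0.0]
contact_force: [-0.3, 1.2, -0.4]
opening: 0.698
finger_force: 0.0
```

```bash
python3 -c "
from meas import *
go([.4643,.0102,.044])
s=r.snapshot('side');P=cloud(s)
report(P,'s5',(.466,.010),.03,.1,.019)
save(s,'s5.png',(230,140,360,240),6)"
```

```text
pos [464.8   7.9  73.5] q [-0.13  0.78  0.02  2.17 -0.08  0.19 -0.04] t 33.23 op 0.698
dp [ 2.3 -0.5 29.5] twist [ 0.0001 -0.0001 -0.001 ]
s5 245 med [467.3  14.5  51.4] box mid [466.5   9.9  52.9] circ [466.4   9.1  18.1] z95 67.0
```

View pics/s5.png

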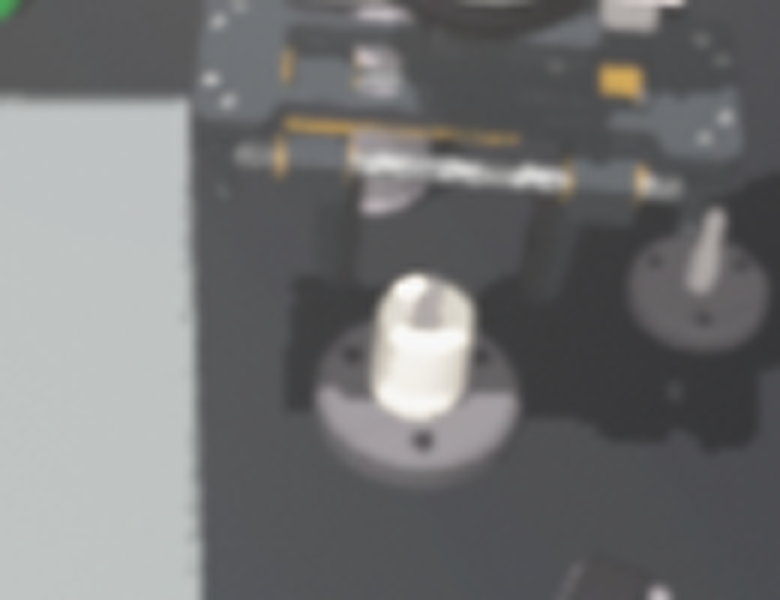

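Sleeve 5 at (420,345) is all the way down with the pin tip showing, so it is wide and goes in the basket.

>>> step_arm:
  motion:
    - {"dp": [0, 0, 15], "twist": [0, 0, 0], "hand": 0.4}
    - {"dp": [0, 0, 28], "twist": [0, 0, 0], "hand": 0.4}
    - {"dp": [0, 0, 28], "twist": [0, 0, 0], "hand": 0.3}
    - {"dp": [0, 0, 28], "twist": [0, 0, 0], "hand": 0}
    - {"dp": [0, 0, 28], "twist": [0, 0, 0], "hand": -0.4}

```text
clock: 33.9
tool_pos: [0.4649, 0.0079, 0.0457]
eef_rot: [0.707, 0.707, 0.0, 0.0]
contact_force: [0.9, -1.0, 1.1]
opening: 0.447
finger_force: 0.2
```

>>> step_arm:
  motion:
    - {"dp": [0, 0, 0], "twist": [0, 0, 0], "hand": -0.4}
    - {"dp": [0, 0, 0], "twist": [0, 0, 0], "hand": -0.4}
    - {"dp": [0, 0, -30], "twist": [0, 0, 0], "hand": -0.4}
    - {"dp": [0, 0, -70], "twist": [0, 0, 0], "hand": -0.4}
    - {"dp": [0, 0, -105], "twist": [0, 0, 0], "hand": -0.4}

```text
clock: 34.52
tool_pos: [0.4642, 0.0079, 0.1517]
eef_rot: [0.707, 0.707, -0.0, -0.0]
contact_force: [0.9, -0.1, -0.2]
opening: 0.391
finger_force: 10.0
```

>>> step_arm:
  motion:
    - {"dp": [40, 0, 0], "twist": [0, 0, 0], "hand": -0.4}
    - {"dp": [100, -10, 0], "twist": [0, 0, 0], "hand": -0.4}
    - {"dp": [160, -20, 0], "twist": [0, 0, 0], "hand": -0.4}
    - {"dp": [220, -30, 0], "twist": [0, 0, 0], "hand": -0.4}
    - {"dp": [278, -30, 0], "twist": [0, 0, 0], "hand": -0.4}

```text
clock: 35.15
tool_pos: [0.4333, 0.2876, 0.1505]
eef_rot: [0.707, 0.707, -0.001, -0.0]
contact_force: [1.5, 0.0, 0.1]
opening: 0.394
finger_force: 10.0
```

>>> step_arm:
  motion:
    - {"dp": [0, 0, 0], "twist": [0, 0, 0], "hand": -0.4}
    - {"dp": [0, 0, 0], "twist": [0, 0, 0], "hand": -0.4}
    - {"dp": [0, 0, 30], "twist": [0, 0, 0], "hand": -0.4}
    - {"dp": [0, 0, 60], "twist": [0, 0, 0], "hand": -0.4}
    - {"dp": [0, 0, 60], "twist": [0, 0, 0], "hand": -0.4}

```text
clock: 35.78
tool_pos: [0.434, 0.2828, 0.0892]
eef_rot: [0.709, 0.706, -0.003, -0.0]
contact_force: [-0.0, -0.4, -1.0]
opening: 0.39
finger_force: 10.0
```

>>> step_arm:
  motion:
    - {"dp": [3, 0, 30], "twist": [0, 0, 0], "hand": -0.4}
    - {"dp": [3, 0, 52], "twist": [0, 0, 0], "hand": -0.4}
    - {"dp": [3, 0, 52], "twist": [0, 0, 0], "hand": -0.4}
    - {"dp": [3, 0, 52], "twist": [0, 0, 0], "hand": 0}
    - {"dp": [3, 0, 52], "twist": [0, 0, 0], "hand": 0.4}

```text
clock: 36.4
tool_pos: [0.4358, 0.2892, 0.0398]
eef_rot: [0.708, 0.707, 0.001, 0.0]
contact_force: [-0.1, -0.9, -1.0]
opening: 0.592
finger_force: 0.0
```

>>> step_arm:
  motion:
    - {"dp": [0, 0, 0], "twist": [0, 0, 0], "hand": 0.4}
    - {"dp": [0, 0, 0], "twist": [0, 0, 0], "hand": 0.4}
    - {"dp": [0, 0, -50], "twist": [0, 0, 0], "hand": 0.4}
    - {"dp": [0, 0, -110], "twist": [0, 0, 0], "hand": 0.6}
    - {"dp": [-50, 0, -130], "twist": [0, 0, 0], "hand": 0.9}

```text
clock: 37.02
tool_pos: [0.4367, 0.2436, 0.1716]
eef_rot: [0.705, 0.709, 0.005, 0.0]
contact_force: [0.6, -1.1, 0.3]
opening: 0.888
finger_force: 0.0
```

>>> step_arm:
  motion:
    - {"dp": [-50, 10, 0], "twist": [0, 0, 0], "hand": 0.9}
    - {"dp": [-110, 20, 0], "twist": [0, 0, 0], "hand": 0.9}
    - {"dp": [-170, 30, 0], "twist": [0, 0, 0], "hand": 0.9}
    - {"dp": [-230, 40, 0], "twist": [0, 0, 0], "hand": 0.9}
    - {"dp": [-280, 54, 0], "twist": [0, 0, 0], "hand": 0.9}

```text
clock: 37.65
tool_pos: [0.4883, -0.0436, 0.1686]
eef_rot: [0.708, 0.706, -0.0, -0.0]
contact_force: [0.6, 0.0, -1.3]
opening: 0.951
finger_force: 0.0
```

>>> step_arm:
  motion:
    - {"dp": [-60, 0, 0], "twist": [0, 0, 0], "hand": 0.9}
    - {"dp": [-75, 0, 0], "twist": [0, 0, 0], "hand": 0.9}
    - {"dp": [-75, 0, 0], "twist": [0, 0, 0], "hand": 0.9}
    - {"dp": [-75, 0, 0], "twist": [0, 0, 0], "hand": 0.9}
    - {"dp": [-75, 0, 0], "twist": [0, 0, 0], "hand": 0.9}

```text
clock: 38.28
tool_pos: [0.4888, -0.1139, 0.1685]
eef_rot: [0.706, 0.708, 0.0, -0.0]
contact_force: [0.2, -0.5, -1.0]
opening: 0.95
finger_force: 0.0
```

```bash
python3 -c "
from meas import *
go([.4885,-.1205,.051])
s=r.snapshot('side');P=cloud(s)
report(P,'s5',(.433,.287),.02,.056,.025);report(P,'s1',(.432,.356),.02,.056,.025);report(P,'cov',(.49,-.12),.06,.09,.035);report(P,'s2',(.463,-.296),.02,.056,.03)"
```

```text
pos [ 488.8 -113.9  168.5] q [ 0.12  0.63  0.04  2.   -0.05  0.51  0.19] t 38.27 op 0.95
dp [ -6.7  -0.3 117.5] twist [-0.0001 -0.0011  0.0026]
s5 354 med [435.2 291.1  40.5] box mid [435.5 287.7  34.9] circ [435.1 286.9  19.2] z95 47.3
s1 382 med [430.7 358.5  41.6] box mid [431.  355.2  34.7] circ [430.5 354.9  18.7] z95 47.9
cov 291 med [ 490.6 -115.    70.3] box mid [ 490.5 -120.8   71.3] circ [ 488.3 -121.    28. ] z95 79.4
s2 169 med [ 466.  -288.4   38.6] box mid [ 465.4 -295.7   34.4] circ [ 465.4 -295.6   19.5] z95 46.1
```

>>> step_arm:
  motion:
    - {"dp": [-6, 0, 0], "twist": [0, 0, 0], "hand": 0.9}
    - {"dp": [-6, 0, 50], "twist": [0, 0, 0], "hand": 0.9}
    - {"dp": [-6, 0, 95], "twist": [0, 0, 0], "hand": 0.9}
    - {"dp": [-6, 0, 115], "twist": [0, 0, 0], "hand": 0.9}
    - {"dp": [-6, 0, 115], "twist": [0, 0, 0], "hand": 0.9}

```text
clock: 38.95
tool_pos: [0.4877, -0.122, 0.0523]
eef_rot: [0.707, 0.707, -0.001, -0.001]
contact_force: [0.0, -0.2, 0.2]
opening: 0.948
finger_force: 0.0
```

>>> step_arm:
  motion:
    - {"dp": [0, 0, 0], "twist": [0, 0, 0], "hand": 0.5}
    - {"dp": [0, 0, 0], "twist": [0, 0, 0], "hand": 0.1}
    - {"dp": [0, 0, 0], "twist": [0, 0, 0], "hand": 0}
    - {"dp": [0, 0, 0], "twist": [0, 0, 0], "hand": 0}
    - {"dp": [0, 0, 0], "twist": [0, 0, 0], "hand": 0}
  force: 15

```text
clock: 39.58
tool_pos: [0.4892, -0.1222, 0.054]
eef_rot: [0.707, 0.707, 0.0, 0.001]
contact_force: [1.5, -0.2, 5.3]
opening: 0.557
finger_force: 15.0
```

>>> step_arm:
  motion:
    - {"dp": [0, 0, -40], "twist": [0, 0, 0], "hand": 0}
    - {"dp": [0, 0, -90], "twist": [0, 0, 0], "hand": 0}
    - {"dp": [0, 0, -115], "twist": [0, 0, 0], "hand": 0}
    - {"dp": [0, 0, -115], "twist": [0, 0, 0], "hand": 0}
    - {"dp": [0, 0, -115], "twist": [0, 0, 0], "hand": 0}

```text
clock: 40.2
tool_pos: [0.4878, -0.1219, 0.1676]
eef_rot: [0.707, 0.707, -0.0, -0.001]
contact_force: [0.4, 0.3, -1.1]
opening: 0.557
finger_force: 15.0
```

>>> step_arm:
  motion:
    - {"dp": [40, -8, 0], "twist": [0, 0, 0], "hand": 0}
    - {"dp": [85, -16, 0], "twist": [0, 0, 0], "hand": 0}
    - {"dp": [130, -24, 0], "twist": [0, 0, 0], "hand": 0}
    - {"dp": [130, -24, 0], "twist": [0, 0, 0], "hand": 0}
    - {"dp": [130, -24, 0], "twist": [0, 0, 0], "hand": 0}

```text
clock: 40.83
tool_pos: [0.4642, 0.0073, 0.1676]
eef_rot: [0.708, 0.707, -0.001, -0.0]
contact_force: [-0.7, -0.6, -1.1]
opening: 0.556
finger_force: 15.0
```

>>> step_arm:
  motion:
    - {"dp": [0, 0, 20], "twist": [0, 0, 0], "hand": 0}
    - {"dp": [0, 0, 45], "twist": [0, 0, 0], "hand": 0}
    - {"dp": [0, 0, 70], "twist": [0, 0, 0], "hand": 0}
    - {"dp": [0, 0, 90], "twist": [0, 0, 0], "hand": 0}
    - {"dp": [0, 0, 90], "twist": [0, 0, 0], "hand": 0}

```text
clock: 41.45
tool_pos: [0.4638, 0.0061, 0.0772]
eef_rot: [0.708, 0.706, -0.001, -0.001]
contact_force: [0.3, -1.2, -0.6]
opening: 0.557
finger_force: 15.0
```

>>> step_arm:
  motion:
    - {"dp": [0, 0, 4], "twist": [0, 0, 0], "hand": 0}
    - {"dp": [0, 0, 8], "twist": [0, 0, 0], "hand": 0}
    - {"dp": [0, 0, 8], "twist": [0, 0, 0], "hand": 0}
    - {"dp": [0, 0, 8], "twist": [0, 0, 0], "hand": 0}

```text
clock: 41.95
tool_pos: [0.4649, 0.008, 0.0708]
eef_rot: [0.707, 0.707, 0.0, 0.0]
contact_force: [-0.7, 0.7, 0.0]
opening: 0.558
finger_force: 15.0
```

>>> step_arm:
  motion:
    - {"dp": [0, 0, 0], "twist": [0, 0, 0], "hand": 0.3}
    - {"dp": [0, 0, 0], "twist": [0, 0, 0], "hand": 0.8}
    - {"dp": [0, 0, 0], "twist": [0, 0, 0], "hand": 0.9}
    - {"dp": [0, 0, 0], "twist": [0, 0, 0], "hand": 0.9}
    - {"dp": [0, 0, -40], "twist": [0, 0, 0], "hand": 0.9}

```text
clock: 42.58
tool_pos: [0.4632, 0.0079, 0.1091]
eef_rot: [0.707, 0.707, -0.002, -0.002]
contact_force: [0.5, -1.2, 0.3]
opening: 0.946
finger_force: 0.0
```

>>> step_arm:
  motion:
    - {"dp": [0, 0, -60], "twist": [0, 0, 0], "hand": 0.9}
    - {"dp": [0, 0, -100], "twist": [0, 0, 0], "hand": 0.9}
    - {"dp": [60, 0, -100], "twist": [0, 0, 0], "hand": 0.9}
    - {"dp": [120, 0, -100], "twist": [0, 0, 0], "hand": 0.9}
    - {"dp": [160, 0, -100], "twist": [0, 0, 0], "hand": 0.9}

```text
clock: 43.2
tool_pos: [0.4644, 0.1711, 0.2107]
eef_rot: [0.706, 0.708, 0.001, -0.0]
contact_force: [0.8, 0.1, 0.2]
opening: 0.951
finger_force: 0.0
```

```bash
python3 -c "
from meas import *
go([.4885,-.1205,.051])
for c in('side','top'):
  s=r.snapshot(c);P=cloud(s);print(c); save(s,c+'9.png',k=1.5)
  report(P,'cov',(.465,.009),.075,.11,.035);report(P,'s2',(.463,-.296),.02,.056,.03)"
```

```text
pos [464.4 171.1 210.7] q [-0.53  0.55  0.13  1.98 -0.12  0.61 -0.32] t 43.2 op 0.951
dp [-291.8   23.5  159.3] twist [ 0.0002 -0.0013  0.0018]
side
cov 272 med [466.7  19.2  85.4] box mid [466.   10.2  84.9] circ [465.7  10.4  26.2] z95 90.4
s2 0
top
cov 385 med [463.8   7.9  86.9] box mid [462.9   7.8  89.2] circ [464.2   8.1  25.6] z95 95.3
s2 195 med [ 463.8 -295.2   41.9] box mid [ 462.9 -296.7   35.1] circ [ 463.1 -297.7   18.2] z95 48.1
```

View pics/side9.png

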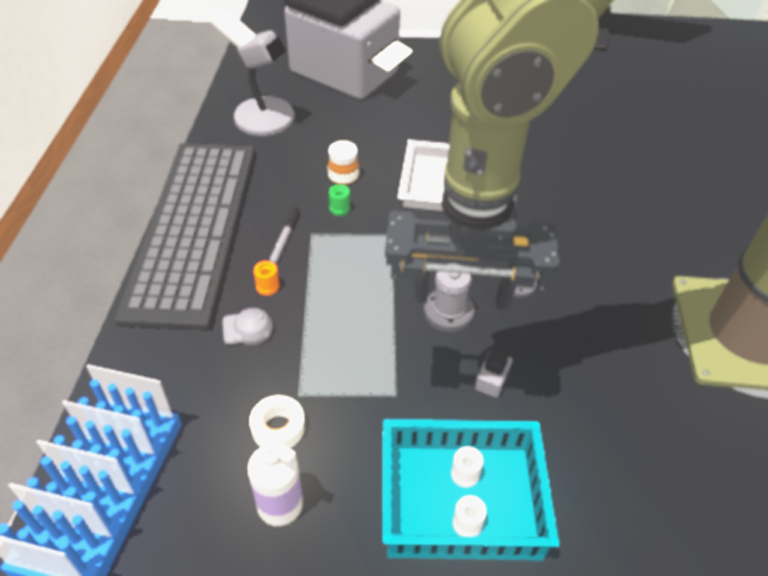

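The side view shows the cover back over the pin, seated on the disc (452,300), with its shoulder at 87 mm and its axis on the pin. Two sleeves stand in the basket at (467,465) and (470,515), and the mat is empty. Sleeve 2's measured top at 46 mm puts it on the tray floor. The bystanders look unmoved and the gripper is clear.

```bash
python3 -c "
from plant import r
print(r.finish_job())"
```

```text
the job is handed in; nothing more can be done
None
```

I handed the job in after about 43 s on the robot's clock: sleeves 1 and 5 (wide bore) are in the basket, sleeve 2 (slim bore) is in the tray, places 3 and 4 were empty, and the cover is back over the pin; the hand-in returned no verdict.

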